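# Key and fit the gear hub, check its mark under the needle, bin the rejects

## Robot

A 7-joint arm with a two-finger parallel gripper is mounted at the origin on a cart in front of the work surface, level with it; the furniture and walls round the work are solid. World frame = base frame: x ahead of the robot, y to its left, z up, the work surface at z = 0. Lengths are in m, angles in rad, forces in N, time in s.
With the tool pointing down it reaches from about 0.425 to 0.875 m from the base axis. Payload 4.7 kg.
Tool frame: the origin (TCP) lies on the centre line of the jaws, within the pads' length; the fingertips stand 11 mm ahead of it and the grasp point (between the pads) lies 8 mm behind it; z points along the fingers, y is the line along which they close (so a half turn about z gives the same grasp; the last joint's range is limited). The gripper opens to 87 mm and grips with 3 to 60 N. Pads are 19 mm wide; open, the fingers measure 117 mm over their backs; the gripper's body (75 mm by 190 mm) begins 51 mm behind the grasp point.
Start: joints at [1.262, 0.321, -0.07, 1.45, 0.023, 1.371, -0.057], TCP at [0.206, -0.616, 0.234] pointing down, gripper open.
Joint ranges: [-2.86, 2.86], [-0.3, 2.09], [-1.38, 1.24], [0.06, 2.45], [-1.56, 4.7], [0.09, 2.05], [-2.69, 2.69]. Speed limits (rad/s): [2.57, 2.57, 3.14, 3.14, 3.14, 3.14, 3.14].

## Interface

Orientations are given as a unit quaternion [w, x, y, z].
In Python, from plant import readout, vision, ticket gives the robot as it stands. The module is installed in compiled form; this text tells all that it offers.
- The arm moves only by the shell command python3 -m inch 'ROWS' [FORCE]. ROWS is a JSON object of lists of equal length, an entry for each row: "xyz": the shift along the tool's x, y, z in m, a list of three; "dr": the turn, a rotation vector about the tool's x, y, z in degrees, a list of three; "claw": the finger opening in m, from 0 to 0.087. A call has 1 to 8 rows; each row shifts and turns the commanded pose from where the row before left it, along the tool's axes as they then stand; what a row does not reach is not made up. A row lasts 1/10 s, in which the tool goes at most 50 mm and 8.59 degrees, less where a joint would pass 70% of its speed; a pose out of reach is approached as far as the arm can. A call is refused whole if a number of a shift passes 0.05 or a number of a turn 8.59, either way. A call with a gripper value outside its range is refused whole. The fingers move at their own pace and stop on an object; FORCE is the grip in N (left out, the last holds). Time passes only in rows, so rows that do not move let the fingers close. It gives the time, the measured TCP pose, the force, the opening and the grip force at its end, in the units of the state.
- readout.get_obs(): the state, without advancing time (a new reading comes with each control period).
- vision.grab_frame(name): name is "scene" or "side" or "wrist"; returns a dict with "frame" (400x640x3 uint8, red, green, blue), "vertical_fov" (degrees; the focal length in pixels is half the picture's height over the tangent of half this angle, whatever the lens; pixels are square), "cx", "cy" (the principal point, pixels), "k1" (the pictures are not rectified: a ray, as slopes to the right and down, at radius r is drawn at 1 + k1 r^2 times it, then the intrinsics apply), "T" (4x4, takes a point from camera to world coordinates). Camera axes: x right, y down, z forward; pixel columns grow to the right and rows downward; lengths in m; the calibration is good to about 2 mm. A picture is of the moment at which its call begins. There is no depth.
- ticket.hand_in(): hands the job in; it is judged then, once.
The state is a dict: "time": time; "qpos": joint angles; "joint_vel": joint speeds; "tau": joint torques, N m; "tool_pos": TCP position; "ee_rot": TCP orientation; "wrist_force": force on the tool from outside, world axes, zero at the start; "wrist_torque": the same for the moment, N m; "width": opening from 0.0 (shut) to 1.0 (fully open); "grasp_force": force on a finger pad.
Only numpy, scipy, OpenCV 4.12 (cv2) and the standard library are available. Lean on these libraries where they do the work, as an engineer would, in place of code of your own. Each camera call takes 0.05 s, during which the arm holds its last target. There are 200 camera calls.

## Task

Lay the brass key flat down in the slot of the shaft and let go of it, then slide the good gear hub (yellow dot) with its keyway over the key, gear end outwards, until it is fully home against the collar, let go of it, and only then slide the carriage along until the yellow dot sits right under the needle tip; let it stand there for a second to check it, then bring the carriage back to its right-hand stop. The red-topped reject hubs, however many there are, belong in the grey reject bin at any time; leave the lenses, loupe, stamp and dust cap where they are.

Things in the scene. Friction and masses are not known exactly. Their poses are not given: they have to be found in the camera images.
- key_c (a point): The loose brass key: a plain square bar 31 x 10 x 10 mm lying on the bench, about 25 g. Point: its centre, 5 mm above its underside. x along its 31 mm length, y and z square to its long sides (any of which may lie uppermost).
- hub_c (a point): Good gear hub: aluminium block 28 (x) x 44 (y) x 48 (z) mm with a brass gear, 47 mm across, 10 mm thick, on its -x face (38 mm long in all); about 0.2 kg. It stands on its flat underside; its 23 mm bore runs level along x through block and gear, 24 mm above the underside. Point: centre of the block, on the bore axis; z up. Easily gripped from above across the 44 mm flat sides (y).
- hub_mark (a point): Centre of the yellow dot, 10 mm across, in the middle of the good hub's bare top face, 24 mm straight above hub_c. Below it, on the upper side of the bore, a keyway 14.5 mm wide is cut right through the hub; its roof is 18 mm above the bore axis.
- slot_c (a point): Middle of the floor of the key slot, milled into the upper side of the shaft: 34 mm long (x), 12 mm wide (y), its walls 3 mm high, closed at both ends; its floor is 5 mm above the shaft axis, 90 mm above the bench. The key in it stands 7 mm above the walls. x along the shaft from its tip to the headstock (about away from the robot), y to the left along the slide, z up.
- shaft_tip (a point): Free, tapered tip of the level steel shaft on the carriage, 20 mm thick, its axis 85 mm above the bench; 48 mm of it stand free of the collar, and it points along -x, about towards the robot. At its +x end it is fixed in a blue headstock, 36 mm wide, 97 mm high. Axes as slot_c.
- home_c (a point): Point of the carriage on the shaft axis where hub_c is when the hub is fully home against the shaft's collar, 30 mm across (it hangs about 2 mm lower and can swing a little, as the bore is 3 mm wider than the shaft). 34 mm from the shaft's tip. Axes as slot_c; the hub goes on with its x along this x, gear end towards the shaft's tip.
- carriage (a joint): Travel of the blue carriage along its slide, m: 0 at the right stop, grows as it moves to the left (along +y of slot_c), at most 0.18. It stays where it is left; about 4 N moves it.
- handle_c (a point): A point in the black upright grip at the carriage's right end, in its middle and 15 mm below its top. The grip is 34 (x) x 14 (y) mm, top 90 mm above the bench; pinch it across its 14 mm to slide the carriage. Axes as slot_c.
- needle_tip (a point): Tip of the fixed steel needle that points straight down over the left part of the slide, 116 mm above the bench (7 mm above a fitted hub's top), on an arm from a grey stand behind the slide; the arm's top is at 177 mm, the needle's red top at 198 mm. Axes about those of the slide.
- bin_in (a point): Centre of the inner floor of the grey slatted reject bin, an open box 170 (x) x 120 (y) x 55 mm, walls 4 mm, its floor 4 mm above the bench. It does not move.
- reject0_c (a point): A reject gear hub (absent in some starts): same shape, size and mass as the good hub, but its top is painted red and its bore has no keyway. Point: centre of the square block, 24 mm above its underside; axes as hub_c.
- reject1_c (a point): A reject gear hub (absent in some starts): same shape, size and mass as the good hub, but its top is painted red and its bore has no keyway. Point: centre of the square block, 24 mm above its underside; axes as hub_c.
- reject2_c (a point): A reject gear hub (absent in some starts): same shape, size and mass as the good hub, but its top is painted red and its bore has no keyway. Point: centre of the square block, 24 mm above its underside; axes as hub_c.
- lens_a: Bystander: black lens barrel, 53 mm across and 34 mm high, loose on the bench. Origin: middle of its underside. It must be left where it is.
- lens_b: Bystander: black lens barrel with red marks, 53 mm across and 34 mm high, loose on the bench. Origin: middle of its underside. It must be left where it is.
- loupe: Bystander: black eye loupe, 36 mm across and 36 mm high, loose on the bench. Origin: middle of its underside. It must be left where it is.
- stamp: Bystander: hand stamp, 26 x 44 x 62 mm, with a wooden knob, loose on the bench. Origin: middle of its underside. It must be left where it is.
- cap_a: Bystander: black lens dust cap, 52 mm across and 8 mm high, loose on the bench. Origin: middle of its underside. It must be left where it is.
Things that resemble listed ones, but are neither listed nor needed, are in the scene too. What is shaped like the part that bears reject2_c but pink or purple is not meant.

How it is judged:
By the outcome, as a careful person would: the job done as asked, in the order asked, and still so for the second after the job is handed in, with the robot touching nothing.
Of reject0, reject1, reject2 only 2 to 3 are there at a start; the rules pass over those that are not, and their reading is None.
At some moment in a run one of hub, reject0, reject1, reject2 may be knocked a few centimetres aside while the robot is not near it.
It also fails if it takes over 210 s, if anything falls off the work surface, if the arm or the gripper's body presses on something with over 40 N, if the wrist force passes 120 N, or if a joint passes its speed limit or range.

## Working session

There is one attempt and no reset: what is moved stays moved. The work goes in short steps, Python scripts to look and compute and a shell command to move; the robot and the scene stay as the last step left them, time stands still between calls to the robot, and variables do not carry over. Pictures are saved under pics/ and viewed, at most 14 in all, crops included, and the job is handed in when it is done.

```bash
ls; mkdir -p pics
cat > h.py <<'E'
import numpy as np, cv2
from plant import readout, vision
from scipy.spatial.transform import Rotation as R
def cam(name,save=None):
    d=vision.grab_frame(name)
    if save: cv2.imwrite('pics/'+save+'.png',d['frame'][:,:,::-1]); np.save('pics/'+save+'.npy',d,allow_pickle=True)
    return d
def load(s): return np.load('pics/'+s+'.npy',allow_pickle=True).item()
def crop(s,u0,v0,u1,v1,k,out):
    d=load(s); c=d['frame'][v0:v1,u0:u1,::-1]
    cv2.imwrite('pics/'+out+'.png',cv2.resize(c,None,fx=k,fy=k,interpolation=cv2.INTER_CUBIC))
def ray(d,u,v):
    h=d['frame'].shape[0]; f=h/2/np.tan(np.radians(d['vertical_fov'])/2)
    q=np.array([(u-d['cx'])/f,(v-d['cy'])/f]); p=q.copy()
    for _ in range(20): p=q/(1+d['k1']*(p@p))
    T=np.array(d['T']); return T[:3,3],T[:3,:3]@np.array([p[0],p[1],1])
def onz(d,u,v,z):
    o,r=ray(d,u,v); return o+r*(z-o[2])/r[2]
def proj(d,P):
    T=np.array(d['T']); c=T[:3,:3].T@(np.array(P)-T[:3,3]); p=c[:2]/c[2]
    h=d['frame'].shape[0]; f=h/2/np.tan(np.radians(d['vertical_fov'])/2)
    p=p*(1+d['k1']*(p@p)); return p*f+[d['cx'],d['cy']]
def tri(obs):
    A=np.zeros((3,3));b=np.zeros(3)
    for d,u,v in obs:
        o,r=ray(d,u,v); r=r/np.linalg.norm(r); M=np.eye(3)-np.outer(r,r); A+=M;b+=M@o
    return np.linalg.solve(A,b)
def st():
    o=readout.get_obs(); print('t',o['time'],'p',np.round(o['tool_pos'],4),'w',round(o['width']*87,1),'F',np.round(o['wrist_force'],1),'g',np.round(o['grasp_force'],1))
    return o
def todo(p,yaw=None):
    "shift in tool axes (and yaw turn of tool about its z, deg) to reach world p, with tool y-line at world angle yaw deg"
    o=readout.get_obs(); q=o['ee_rot']; r=R.from_quat([q[1],q[2],q[3],q[0]])
    m=r.as_matrix(); print('shift(tool)',np.round(r.inv().apply(np.array(p)-o['tool_pos'])*1000,1),'mm; tool y angle',round(np.degrees(np.arctan2(m[1,1],m[0,1])),2),'z',np.round(m[:,2],3))
E
python3 - <<'E'
from h import *
o=st(); print(o); todo([0.5,0,.2])
for n in ('scene','side','wrist'):
    d=cam(n,n+'0'); print(n,d['vertical_fov'],d['cx'],d['cy'],d['k1'],np.round(d['T'],3).tolist())
E
```

```text
pics
t 0.0 p [ 0.206  -0.616   0.2325] w 87.1 F [-0.4  0.2  0.2] g 0.0
{'time': 0.0, 'qpos': array([ 1.26209714,  0.3218458 , -0.07008767,  1.45166095,  0.02262578,
        1.37076727, -0.05688959]), 'joint_vel': array([ 8.78146626e-05,  1.12841420e-03, -1.06658088e-03, -2.59892208e-03,
        6.50088575e-04,  2.11139924e-04,  4.86660029e-04]), 'tau': array([-6.39753507e-04, -4.91274047e+01, -4.04133741e-01, -3.12528992e+01,
       -6.39001513e-02,  4.35206573e-02,  1.69535642e-04]), 'tool_pos': array([ 0.20597807, -0.61595589,  0.23245375]), 'ee_rot': array([-9.23290091e-04,  9.86998987e-01,  1.60723683e-01, -2.11152930e-04]), 'wrist_force': array([-0.36762924,  0.23333299,  0.18488875]), 'wrist_torque': array([-0.01672691,  0.01862393,  0.01761785]), 'grasp_force': 0.0, 'width': 1.000852905349859}
shift(tool) [ 474.3 -490.8   33.3] mm; tool y angle -71.5 z [-0.001  0.002 -1.   ]
scene 57.90534431959569 323.24508116883237 201.16861724635567 -0.049614807180127 [[0.912, -0.188, 0.365, 0.135], [-0.41, -0.444, 0.797, -1.172], [0.013, -0.876, -0.482, 0.665], [0.0, 0.0, 0.0, 1.0]]
side 51.466208167197195 316.0737655806144 201.80064665068346 -0.03224822819949954 [[-1.0, -0.012, 0.008, 0.567], [-0.014, 0.652, -0.758, 0.63], [0.004, -0.758, -0.652, 0.84], [0.0, 0.0, 0.0, 1.0]]
wrist 60.17685145975423 315.4057592454676 199.3005443306878 -0.05746800411313553 [[0.318, -0.91, -0.268, 0.278], [-0.948, -0.305, -0.088, -0.591], [-0.002, 0.282, -0.959, 0.384], [0.0, 0.0, 0.0, 1.0]]
```

View pics/scene0.png

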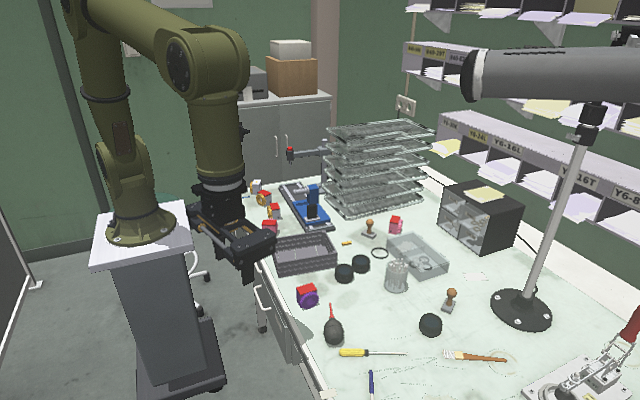

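View pics/side0.png

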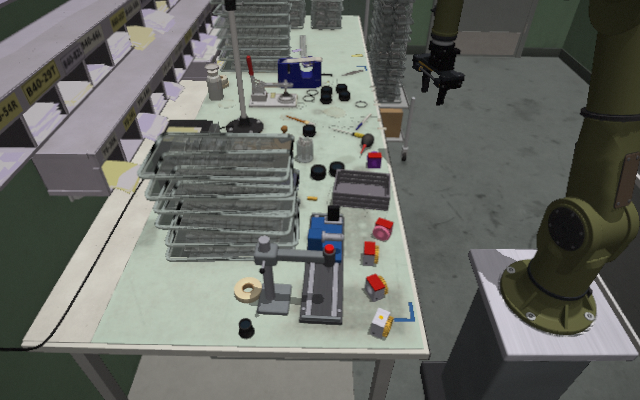

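Run:
```python
from h import *
crop('side0',230,140,430,340,3,'c1')
crop('scene0',240,170,440,320,4,'c2')
```

```text
(no output)
```

View pics/c1.png

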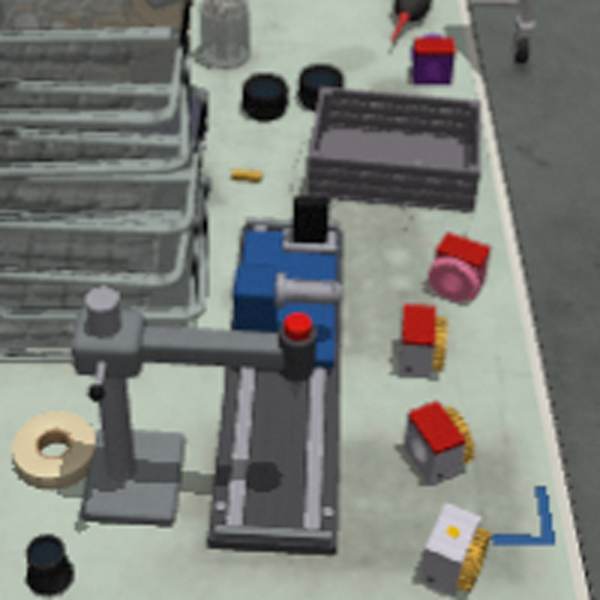

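View pics/c2.png

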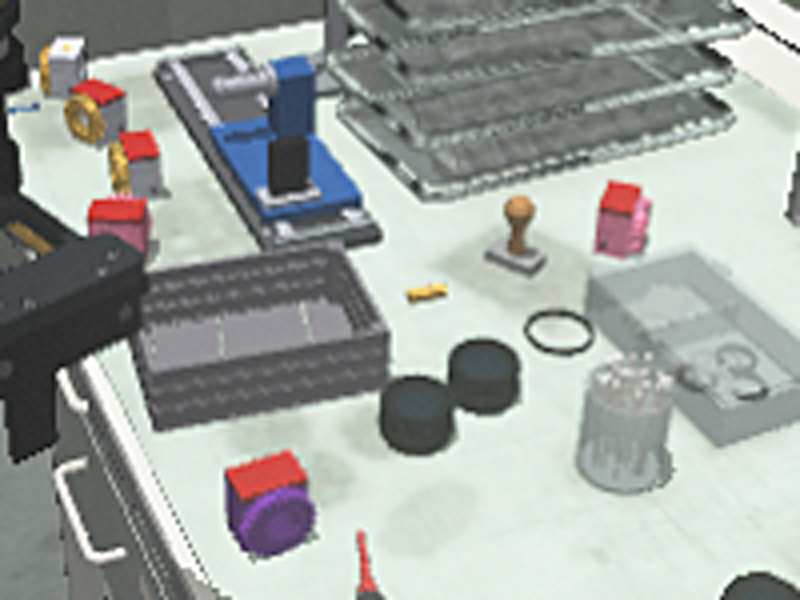

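Run:
```python
from h import *
s=load('side0'); c=load('scene0')
a=lambda x,y:(230+x/3-1/3,140+y/3-1/3); b=lambda x,y:(240+x/4-.4,170+y/4-.4)
def S(n,p,z): print(n,'side',np.round(onz(s,*a(*p),z),4))
def C(n,p,z): print(n,'scene',np.round(onz(c,*b(*p),z),4))
S('mark',(453,532),.048);C('mark',(66,47),.048)
S('key',(247,174),.01);C('key',(427,292),.01)
for p in [(404,306),(434,306),(436,341),(401,341)]: S('rejA',p,.048)
for p in [(408,414),(434,402),(466,440),(440,454)]: S('rejB',p,.048)
for p in [(438,512),(480,510),(470,560),(430,550)]: S('hubtop',p,.048)
S('handle',(311,200),.09);C('handle',(290,140),.09)
S('tip',(341,291),.085);S('coll',(285,290),.085)
for p in [(317,90),(482,103),(478,195),(308,187)]: S('bin',p,.055)
for p in [(265,90),(321,78)]: S('lens',p,.034)
C('stamp',(518,210),.06);C('loupe?',(0,0),0)
print('needle red', np.round(onz(s,*a(298,325),.198),4))
S('loupe',(48,548),.036);S('pink',(461,250),.048);S('trayedge',(185,300),.05);S('railR',(340,230),.02);S('railL',(335,545),.02);S('railLf',(210,545),.02)
```

```text
mark side [0.4281 0.0994 0.048 ]
mark scene [0.4256 0.097  0.048 ]
key side [ 0.5903 -0.3534  0.01  ]
key scene [ 0.5872 -0.3621  0.01  ]
rejA side [ 0.4475 -0.1311  0.048 ]
rejA side [ 0.4211 -0.1316  0.048 ]
rejA side [ 0.4232 -0.0903  0.048 ]
rejA side [ 0.4531 -0.0898  0.048 ]
rejB side [ 0.4531 -0.0109  0.048 ]
rejB side [ 0.431  -0.0236  0.048 ]
rejB side [0.4091 0.0145 0.048 ]
rejB side [0.431  0.0284 0.048 ]
hubtop side [0.4376 0.082  0.048 ]
hubtop side [0.4058 0.0798 0.048 ]
hubtop side [0.4181 0.1229 0.048 ]
hubtop side [0.4465 0.1149 0.048 ]
handle side [ 0.5289 -0.2229  0.09  ]
handle scene [ 0.5275 -0.2289  0.09  ]
tip side [ 0.5052 -0.1123  0.085 ]
coll side [ 0.5527 -0.1126  0.085 ]
bin side [ 0.5176 -0.4398  0.055 ]
bin side [ 0.3446 -0.4202  0.055 ]
bin side [ 0.3664 -0.2729  0.055 ]
bin side [ 0.5297 -0.2817  0.055 ]
lens side [ 0.573  -0.4674  0.034 ]
lens side [ 0.5114 -0.4909  0.034 ]
stamp scene [ 0.67   -0.3535  0.06  ]
loupe? scene [0.4114 0.3441 0.    ]
needle red [0.5458 0.0326 0.198 ]
loupe side [0.728  0.1101 0.036 ]
pink side [ 0.3896 -0.2033  0.048 ]
trayedge side [ 0.64   -0.1332  0.05  ]
railR side [ 0.4979 -0.2589  0.02  ]
railL side [0.514  0.0934 0.02  ]
railLf side [0.6087 0.0949 0.02  ]
```

```bash
python3 -m inch '{"xyz":[[0.037,-0.02,-0.009],[0.037,-0.02,-0.009],[0.037,-0.02,-0.009],[0.037,-0.02,-0.009],[0.037,-0.02,-0.009],[0.037,-0.02,-0.009]],"dr":[[0,0,0],[0,0,0],[0,0,0],[0,0,0],[0,0,0],[0,0,0]],"claw":[0.087,0.087,0.087,0.087,0.087,0.087]}'
python3 -m inch '{"xyz":[[0.037,-0.02,-0.008],[0.037,-0.02,-0.008],[0.037,-0.02,-0.008],[0.037,-0.02,-0.008],[0.037,-0.02,-0.008],[0.037,-0.02,-0.008]],"dr":[[0,0,0],[0,0,0],[0,0,0],[0,0,0],[0,0,0],[0,0,0]],"claw":[0.087,0.087,0.087,0.087,0.087,0.087]}'
python3 -c "
from h import *
o=st();todo([.55,-.25,.33]);print(o['qpos'])"
```

```text
time: 0.75
tool_pos: [0.3795, -0.4307, 0.2877]
ee_rot: [-0.0, 0.987, 0.161, -0.0]
wrist_force: [0.3, -0.8, 0.5]
width: 1.001
grasp_force: 0.0
time: 1.35
tool_pos: [0.5519, -0.2466, 0.3357]
ee_rot: [0.0, 0.987, 0.161, -0.0]
wrist_force: [0.5, -1.2, 0.1]
width: 0.997
grasp_force: 0.0
t 1.35 p [ 0.5519 -0.2466  0.3357] w 86.8 F [ 0.5 -1.2  0.1] g 0.0
shift(tool) [-2.8  2.6  5.7] mm; tool y angle -71.52 z [-0. -0. -1.]
[ 0.70573231  0.21958949 -0.39877694  1.3910418   0.08492957  1.5480459
 -0.93458163]
```

```bash
python3 -m inch '{"xyz":[[0,0,0],[0,0,0],[0,0,0],[0,0,0],[0,0,0],[0,0,0],[0,0,0],[0,0,0]],"dr":[[0,0,-8.5],[0,0,-8.5],[0,0,-8.5],[0,0,-8.5],[0,0,-8.5],[0,0,-8.5],[0,0,-8.5],[0,0,-8.5]],"claw":[0.087,0.087,0.087,0.087,0.087,0.087,0.087,0.087]}' >/dev/null
python3 -m inch '{"xyz":[[0,0,0],[0,0,0],[0,0,0],[0,0,0],[0,0,0],[0,0,0],[0,0,0],[0,0,0]],"dr":[[0,0,-8.5],[0,0,-8.5],[0,0,-8.5],[0,0,-8.5],[0,0,-8.5],[0,0,-8.5],[0,0,-8.5],[0,0,-8.5]],"claw":[0.087,0.087,0.087,0.087,0.087,0.087,0.087,0.087]}' >/dev/null
python3 -m inch '{"xyz":[[0,0,0],[0,0,0],[0,0,0],[0,0,0],[0,0,0]],"dr":[[0,0,-8.5],[0,0,-8.5],[0,0,-8.5],[0,0,0],[0,0,0]],"claw":[0.087,0.087,0.087,0.087,0.087]}'
python3 -c "
from h import *
o=st();todo([.55,-.25,.33]);print(o['qpos']); d=cam('wrist','w1')
print(np.round(d['T'],3).tolist())
cv2.imwrite('pics/w1b.png',cv2.resize(d['frame'][:,:,::-1],(800,500),interpolation=cv2.INTER_CUBIC))"
```

```text
time: 3.45
tool_pos: [0.551, -0.2481, 0.3353]
ee_rot: [-0.0, 0.002, 1.0, 0.0]
wrist_force: [0.6, 0.1, -0.5]
width: 0.998
grasp_force: 0.0
t 3.45 p [ 0.551  -0.2481  0.3353] w 86.9 F [ 0.6  0.1 -0.5] g 0.0
shift(tool) [ 0.9 -1.9  5.3] mm; tool y angle 89.78 z [-0.  0. -1.]
[ 0.94846654  0.26105139 -0.70603365  1.38350012  0.1682115   1.55819403
  1.82421423]
[[0.003, 0.96, 0.282, 0.472], [1.0, -0.003, -0.0, -0.247], [0.0, 0.282, -0.96, 0.487], [0.0, 0.0, 0.0, 1.0]]
```

View pics/w1b.png

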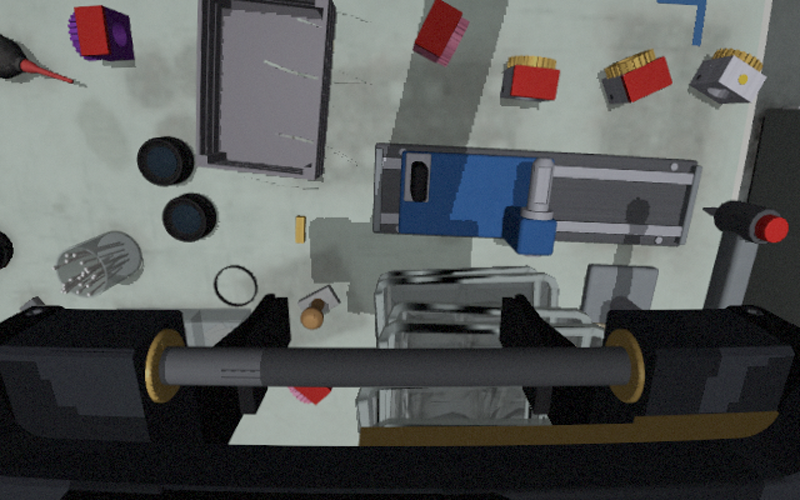

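Run:
```python
from h import *
d=load('w1')
def W(n,p,z): print(n,np.round(onz(d,p[0]*.8,p[1]*.8,z),4))
W('key1',(301,217),.01);W('key2',(300,242),.01)
W('tip',(542,159),.085);W('collar',(538,212),.085);W('handle',(419,181),.09)
for p in [(376,145),(376,230),(699,162),(693,243)]: W('slide',p,.02)
for p in [(200,0),(332,0),(319,178),(198,166)]: W('bin',p,.055)
W('mark',(741,80),.048)
for p in [(515,66),(561,68),(556,101),(508,96)]: W('A',p,.048)
for p in [(611,79),(658,52),(673,77),(626,103)]: W('B',p,.048)
W('needletip',(705,211),.116);W('arm',(768,228),.198)
W('tray',(380,272),.25);W('tray',(380,272),.1)
crop('w1',290,110,590,210,2.6,'c3')
```

```text
key1 [ 0.5741 -0.3528  0.01  ]
key2 [ 0.6034 -0.3558  0.01  ]
tip [ 0.5042 -0.1109  0.085 ]
collar [ 0.5539 -0.1104  0.085 ]
handle [ 0.5238 -0.2246  0.09  ]
slide [ 0.4947 -0.2664  0.02  ]
slide [ 0.5871 -0.2678  0.02  ]
slide [0.5108 0.0877 0.02  ]
slide [0.6032 0.098  0.02  ]
bin [ 0.3604 -0.4249  0.055 ]
bin [ 0.3632 -0.3032  0.055 ]
bin [ 0.5249 -0.3223  0.055 ]
bin [ 0.5118 -0.4435  0.055 ]
mark [0.4268 0.0985 0.048 ]
A [ 0.4193 -0.1315  0.048 ]
A [ 0.4205 -0.0868  0.048 ]
A [ 0.451  -0.0891  0.048 ]
A [ 0.4468 -0.1367  0.048 ]
B [ 0.4297 -0.0364  0.048 ]
B [0.4038 0.0077 0.048 ]
B [0.4263 0.0263 0.048 ]
B [ 0.4519 -0.0185  0.048 ]
needletip [0.5464 0.0327 0.116 ]
arm [0.5422 0.0223 0.198 ]
tray [ 0.5557 -0.2557  0.25  ]
tray [ 0.6085 -0.2611  0.1   ]
```

View pics/c3.png

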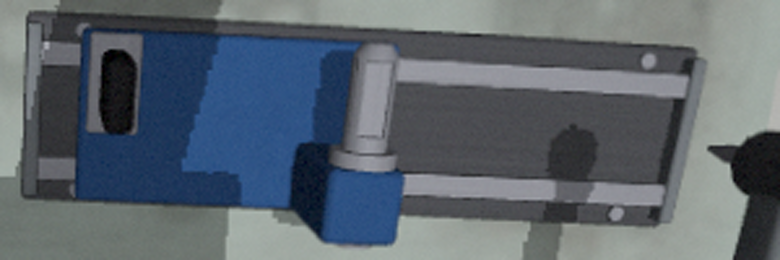

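Run:
```python
from h import *
c=load('scene0'); s=load('side0'); w=load('w1')
b=lambda x,y:(240+x/4-.4,170+y/4-.4);a=lambda x,y:(230+x/3-1/3,140+y/3-1/3)
print('scene bottom', onz(c,*b(425,197),.01), onz(c,*b(335,70),.1), onz(c,*b(335,100),.02))
p=tri([(c,*b(425,180)),(w,380*.8,272*.8)]);print(p,[proj(s,p)])
# top corner of stack in scene (385,140)px? 
for z in (.05,.1,.15,.2,.25,.3): print(z, onz(w,304,218,z), proj(c,onz(w,304,218,z)),proj(s,onz(w,304,218,z)))
crop('scene0',310,110,450,230,5,'c4')
```

```text
scene bottom [ 0.6507876  -0.23581929  0.01      ] [ 0.6047627 -0.1457075  0.1      ] [ 0.64499194 -0.05879796  0.02      ]
[ 0.63092085 -0.26396161  0.04600958] [array([297.20758074, 207.95862298])]
0.05 [ 0.62665212 -0.26286477  0.05      ] [343.65031582 214.00959359] [298.63697949 207.19117188]
0.1 [ 0.60899037 -0.26107916  0.1       ] [339.15606394 201.58587004] [304.5030689  194.27288991]
0.15 [ 0.59132862 -0.25929355  0.15      ] [334.42977753 188.52694751] [310.72594396 180.57161611]
0.2 [ 0.57366687 -0.25750794  0.2       ] [329.45525932 174.7890389 ] [317.33743725 166.01776743]
0.25 [ 0.55600511 -0.25572233  0.25      ] [324.21504846 160.32502501] [324.37303345 150.53382018]
0.3 [ 0.53834336 -0.25393672  0.3       ] [318.69035084 145.08429207] [331.87235674 134.03325985]
```

View pics/c4.png

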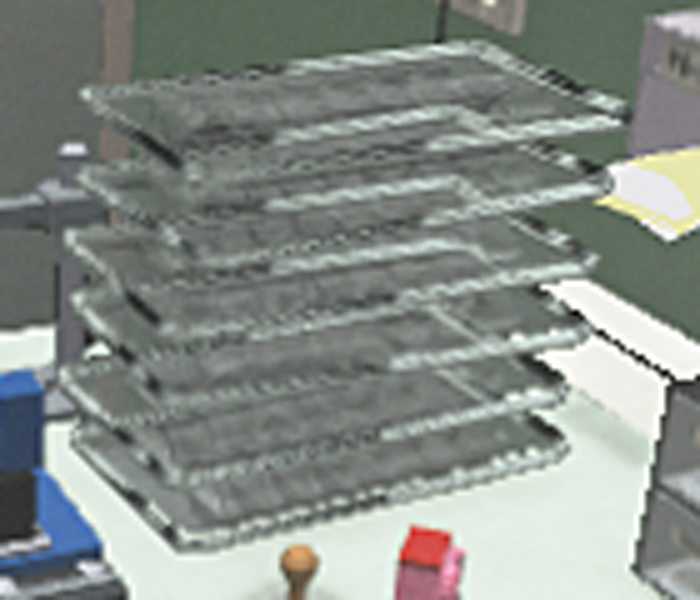

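```bash
python3 -m inch '{"xyz":[[0,-0.035,0.01],[0,-0.035,0.01],[-0.015,-0.035,0.03],[-0.015,0,0.04],[0,0,0.045],[0,0,0.045],[0,0,0.035],[0,0,0]],"dr":[[0,0,0],[0,0,0],[0,0,0],[0,0,0],[0,0,0],[0,0,0],[0,0,0],[0,0,0]],"claw":[0.087,0.087,0.06,0.04,0.04,0.04,0.04,0.04]}'
python3 -c "
from h import *
o=st();todo([.585,-.354,.12]); d=cam('wrist','w2'); print(proj(d,[.589,-.354,.01]))
cv2.imwrite('pics/w2b.png',cv2.resize(d['frame'][150:350,150:490,::-1],(800,470),interpolation=cv2.INTER_CUBIC))"
```

```text
time: 4.3
tool_pos: [0.5773, -0.3515, 0.1142]
ee_rot: [-0.005, 0.001, 1.0, 0.003]
wrist_force: [-1.4, -0.3, 0.7]
width: 0.542
grasp_force: 0.0
t 4.3 p [ 0.5773 -0.3515  0.1142] w 47.1 F [-1.4 -0.3  0.7] g 0.0
shift(tool) [-7.7 -2.5 -5.9] mm; tool y angle 89.89 z [-0.01   0.006 -1.   ]
[310.65810254 219.1942333 ]
```

View pics/w2b.png

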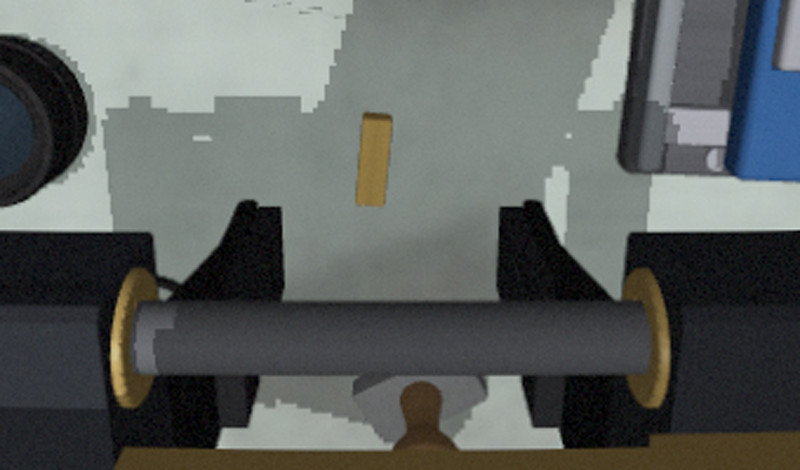

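```bash
python3 -m inch '{"xyz":[[0,0,0],[0,0,0]],"dr":[[0,0,0],[0,0,0]],"claw":[0.04,0.03]}'
python3 -c "
from h import *
d=load('w2')
for p in [(363,119),(392,119),(386,205),(357,205),(374.5,162)]: print(np.round(onz(d,150+p[0]*.425,150+p[1]*.425,.01),4))
o=st();todo([.585,-.354,.05])"
```

```text
time: 4.55
tool_pos: [0.5829, -0.3537, 0.1238]
ee_rot: [0.002, 0.0, 1.0, -0.001]
wrist_force: [0.4, 0.1, 0.2]
width: 0.434
grasp_force: 0.0
[ 0.5738 -0.3588  0.01  ]
[ 0.5738 -0.3493  0.01  ]
[ 0.6041 -0.3514  0.01  ]
[ 0.6041 -0.3612  0.01  ]
[ 0.5887 -0.3552  0.01  ]
t 4.55 p [ 0.5829 -0.3537  0.1238] w 37.7 F [0.4 0.1 0.2] g 0.0
shift(tool) [-1.8 -0.1 73.8] mm; tool y angle 89.96 z [ 0.004 -0.003 -1.   ]
```

```bash
python3 -m inch '{"xyz":[[-0.003,-0.001,0.02],[0,0,0.025],[0,0,0.025],[0,0,0],[0,0,0],[0,0,0]],"dr":[[0,0,2],[0,0,0],[0,0,0],[0,0,0],[0,0,0],[0,0,0]],"claw":[0.03,0.03,0.03,0.03,0.03,0.03]}'
python3 -c "
from h import *
o=st();todo([.5855,-.355,.0165])"
```

```text
time: 5.15
tool_pos: [0.5857, -0.3547, 0.0533]
ee_rot: [0.002, 0.018, 1.0, -0.001]
wrist_force: [0.3, 0.0, 1.3]
width: 0.345
grasp_force: 0.0
t 5.15 p [ 0.5857 -0.3547  0.0533] w 30.0 F [0.3 0.  1.3] g 0.0
shift(tool) [ 0.3 -0.2 36.8] mm; tool y angle 87.99 z [ 0.003 -0.002 -1.   ]
```

```bash
python3 -m inch '{"xyz":[[0,0,0.015],[0,0,0.013],[0,0,0.0085],[0,0,0],[0,0,0]],"dr":[[0,0,0],[0,0,0],[0,0,0],[0,0,0],[0,0,0]],"claw":[0.03,0.03,0.03,0.03,0.03]}' 15
python3 -m inch '{"xyz":[[0,0,0],[0,0,0],[0,0,0],[0,0,0],[0,0,0],[0,0,0]],"dr":[[0,0,0],[0,0,0],[0,0,0],[0,0,0],[0,0,0],[0,0,0]],"claw":[0.0,0.0,0.0,0.0,0.0,0.0]}' 15
```

```text
time: 5.65
tool_pos: [0.5838, -0.3537, 0.0133]
ee_rot: [-0.0, 0.017, 1.0, 0.0]
wrist_force: [-0.7, 0.1, 0.3]
width: 0.345
grasp_force: 0.0
time: 6.25
tool_pos: [0.5841, -0.3541, 0.0142]
ee_rot: [0.0, 0.018, 1.0, -0.0]
wrist_force: [-0.1, -0.2, 0.3]
width: 0.112
grasp_force: 15.0
```

```bash
python3 -m inch '{"xyz":[[0,0,-0.01],[0,0,-0.03],[0.01,0,-0.04],[0.02,0,-0.04],[0.022,0.02,-0.02],[0,0.04,0],[0,0.045,0],[0,0.045,0]],"dr":[[0,0,0],[0,0,0],[0,0,0],[0,0,0],[0,0,0],[0,0,0],[0,0,0],[0,0,0]],"claw":[0,0,0,0,0,0,0,0]}'
python3 -m inch '{"xyz":[[0,0.045,0],[0,0.045,0],[0,0,0],[0,0,0],[0,0,0],[0,0,0]],"dr":[[0,0,0.6],[0,0,0],[0,0,0],[0,0,0],[0,0,0],[0,0,0]],"claw":[0,0,0,0,0,0]}'
python3 -c "
from h import *
o=st();todo([.53,-.11,.15]); d=cam('wrist','w3'); print(proj(d,[.53,-.11,.093]),proj(d,o['tool_pos']))
cv2.imwrite('pics/w3b.png',cv2.resize(d['frame'][150:350,200:440,::-1],(720,600),interpolation=cv2.INTER_CUBIC))"
```

```text
time: 7.05
tool_pos: [0.5373, -0.2011, 0.1552]
ee_rot: [0.001, 0.018, 1.0, -0.001]
wrist_force: [0.2, -0.4, -0.5]
width: 0.113
grasp_force: 15.0
time: 7.65
tool_pos: [0.5408, -0.1142, 0.154]
ee_rot: [-0.0, 0.024, 1.0, -0.0]
wrist_force: [-0.2, -0.8, -0.3]
width: 0.111
grasp_force: 15.0
t 7.65 p [ 0.5408 -0.1142  0.154 ] w 9.6 F [-0.2 -0.8 -0.3] g 15.0
shift(tool) [11.   3.7  4. ] mm; tool y angle 87.24 z [-0. -0. -1.]
[320.35506157 206.96472531] [314.34303344 266.68431841]
```

View pics/w3b.png

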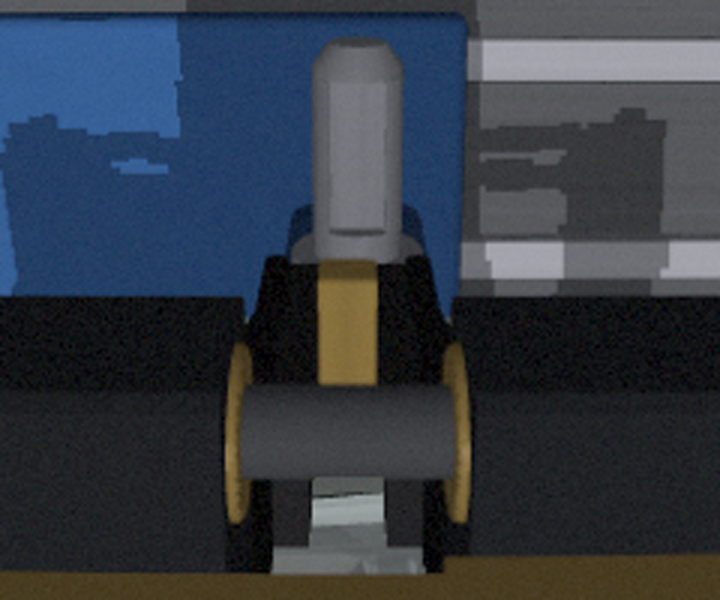

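Run:
```python
from h import *
d=load('w3'); W=lambda x,y,z:np.round(onz(d,200+(x-1)/3,150+(y-1)/3,z),4)
print('slot corners',W(329,80,.093),W(387,80,.093),W(330,233,.093),W(386,233,.093))
print('tip',W(357,40,.085),'collar y',W(290,250,.085),W(423,250,.085),'shaft sides',W(313,150,.085),W(402,150,.085))
print('key front bottom',W(348,261,.1398),'top edge',W(348,278,.1498))
print('key sides',W(318,300,.1498),W(378,300,.1498),W(318,370,.1498),W(378,370,.1498))
crop('w3',290,165,350,290,6,'c5')
```

```text
slot corners [ 0.5095 -0.116   0.093 ] [ 0.51   -0.1039  0.093 ] [ 0.5437 -0.1176  0.093 ] [ 0.5443 -0.1054  0.093 ]
tip [ 0.5027 -0.1098  0.085 ] collar y [ 0.5505 -0.1273  0.085 ] [ 0.5519 -0.0969  0.085 ] shaft sides [ 0.5269 -0.1207  0.085 ] [ 0.5279 -0.1009  0.085 ]
key front bottom [ 0.5311 -0.1131  0.1398] top edge [ 0.5299 -0.1131  0.1498]
key sides [ 0.5336 -0.1182  0.1498] [ 0.534  -0.1083  0.1498] [ 0.5464 -0.1189  0.1498] [ 0.5468 -0.1088  0.1498]
```

View pics/c5.png

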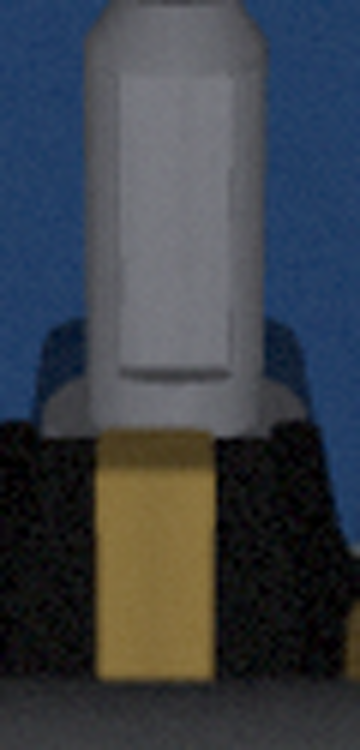

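```bash
python3 -m inch '{"xyz":[[0.0092,0.0022,0],[0.01,0,0.013],[0,0,0.02],[0,0,0.01],[0,0,0],[0,0,0],[0,0,0],[0,0,0]],"dr":[[0,0,0],[0,0,0],[0,0,0],[0,0,0],[0,0,0],[0,0,0],[0,0,0],[0,0,0]],"claw":[0,0,0,0,0,0,0,0]}'
python3 -c "
from h import *
o=st();todo([.5217,-.111,.1042]); d=cam('wrist','w4')
crop('w4',280,165,360,290,4.8,'w4b')"
```

```text
time: 8.5
tool_pos: [0.5225, -0.1093, 0.1117]
ee_rot: [0.001, 0.023, 1.0, -0.0]
wrist_force: [-0.8, 1.0, -0.3]
width: 0.113
grasp_force: 15.0
t 8.5 p [ 0.5225 -0.1093  0.1117] w 9.8 F [-0.8  1.  -0.3] g 15.0
shift(tool) [ 0.7 -1.7  7.5] mm; tool y angle 87.4 z [ 0.001 -0.    -1.   ]
```

View pics/w4b.png

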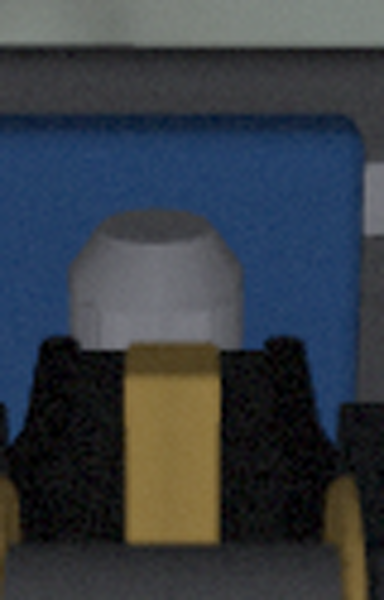

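```bash
python3 - <<'E'
from h import *
d=load('w4'); W=lambda x,y,z:np.round(onz(d,280+(x-2)/4.8,165+(y-2)/4.8,z),4)
print('slot left/right',W(99,330,.093),W(214,330,.093),'front',W(156,312,.093),'shaft',W(69,330,.085),W(243,330,.085),'tip',W(152,208,.085))
print('key top',W(124,390,.1075),W(220,390,.1075),W(124,530,.1075),W(220,530,.1075),'front',W(172,375,.1075),W(172,344,.0975))
E
python3 -m inch '{"xyz":[[0,0,0],[0,0,0]],"dr":[[0,0,0],[0,0,0]],"claw":[0,0]}'
```

```text
slot left/right [ 0.5123 -0.1164  0.093 ] [ 0.5129 -0.1037  0.093 ] front [ 0.5104 -0.11    0.093 ] shaft [ 0.5154 -0.1203  0.085 ] [ 0.5163 -0.1003  0.085 ] tip [ 0.501  -0.1101  0.085 ]
key top [ 0.5131 -0.1132  0.1075] [ 0.5136 -0.1035  0.1075] [ 0.5291 -0.1141  0.1075] [ 0.5296 -0.104   0.1075] front [ 0.5117 -0.1083  0.1075] [ 0.5124 -0.1083  0.0975]
time: 8.75
tool_pos: [0.522, -0.1093, 0.1112]
ee_rot: [0.0, 0.023, 1.0, -0.0]
wrist_force: [-0.6, 0.0, 0.3]
width: 0.111
grasp_force: 15.0
```

```bash
python3 -m inch '{"xyz":[[0,-0.0018,0],[0,0,0],[0,0,0.003],[0,0,0.001],[0,0,0.001],[0,0,0.001],[0,0,0],[0,0,0]],"dr":[[0,0,0],[0,0,0],[0,0,0],[0,0,0],[0,0,0],[0,0,0],[0,0,0],[0,0,0]],"claw":[0,0,0,0,0,0,0,0]}'
python3 -m inch '{"xyz":[[0,0,0.001],[0,0,0.001],[0,0,0],[0,0,0]],"dr":[[0,0,0],[0,0,0],[0,0,0],[0,0,0]],"claw":[0,0,0,0]}'
```

```text
time: 9.55
tool_pos: [0.5219, -0.111, 0.105]
ee_rot: [-0.0, 0.023, 1.0, -0.0]
wrist_force: [0.1, -0.3, 0.2]
width: 0.112
grasp_force: 15.0
time: 9.95
tool_pos: [0.522, -0.1111, 0.104]
ee_rot: [0.0, 0.023, 1.0, -0.0]
wrist_force: [-3.0, -0.2, 6.9]
width: 0.114
grasp_force: 15.0
```

```bash
python3 -m inch '{"xyz":[[0,0,-0.0005],[0,0,0],[0,0,0],[0,0,0],[0,0,-0.005],[0,0,-0.02],[0,0,-0.03],[0.015,0,-0.02]],"dr":[[0,0,0],[0,0,0],[0,0,0],[0,0,0],[0,0,0],[0,0,0],[0,0,0],[0,0,0]],"claw":[0.025,0.025,0.03,0.03,0.03,0.05,0.06,0.06]}'
python3 -m inch '{"xyz":[[0.015,0,-0.03],[0.01,0.02,-0.04],[0.01,0.03,-0.04],[0,0,0],[0,0,0],[0,0,0]],"dr":[[0,0,0],[0,0,0],[0,0,0],[0,0,0],[0,0,0],[0,0,0]],"claw":[0.06,0.06,0.07,0.07,0.07,0.07]}'
python3 -c "
from h import *
o=st();todo([.43,.0985,.15]); d=cam('wrist','w5')
cv2.imwrite('pics/w5b.png',cv2.resize(d['frame'][0:300,:,::-1],(800,375),interpolation=cv2.INTER_CUBIC))"
```

```text
time: 10.75
tool_pos: [0.5086, -0.1101, 0.1807]
ee_rot: [0.002, 0.022, 1.0, 0.0]
wrist_force: [0.2, -0.7, 0.2]
width: 0.534
grasp_force: 0.0
time: 11.35
tool_pos: [0.4738, -0.0603, 0.2868]
ee_rot: [-0.001, 0.023, 1.0, -0.0]
wrist_force: [0.2, 0.5, -1.0]
width: 0.799
grasp_force: 0.0
t 11.35 p [ 0.4738 -0.0603  0.2868] w 69.5 F [ 0.2  0.5 -1. ] g 0.0
shift(tool) [ 50.9 156.6 136.8] mm; tool y angle 87.34 z [-0.002 -0.    -1.   ]
```

View pics/w5b.png

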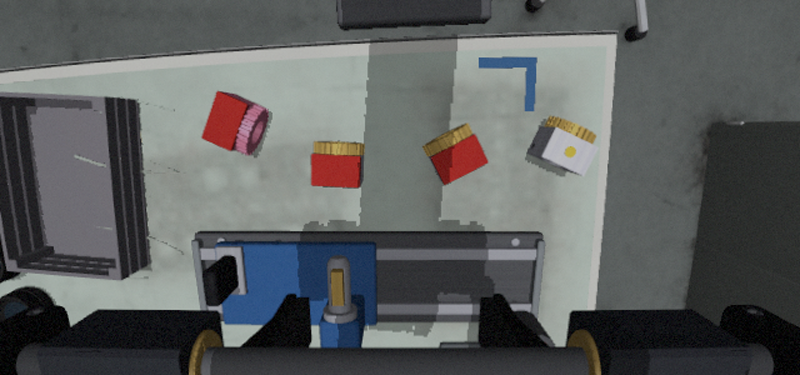

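```bash
python3 -m inch '{"xyz":[[0.03,0.03,0],[0.02,0.04,0],[0,0.045,0.02],[0,0.035,0.03],[0,0,0.04],[0,0,0.03],[0,0,0],[0,0,0]],"dr":[[0,0,0],[0,0,0],[0,0,0],[0,0,0],[0,0,8.5],[0,0,8.5],[0,0,0],[0,0,0]],"claw":[0.07,0.07,0.07,0.07,0.07,0.07,0.07,0.07]}'
python3 -m inch '{"xyz":[[0,0,0],[0,0,0],[0,0,0]],"dr":[[0,0,0],[0,0,0],[0,0,0]],"claw":[0.07,0.07,0.07]}'
python3 -c "
from h import *
o=st();todo([.4268,.0985,.036]); print(o['qpos']);d=cam('wrist','w6'); 
m=lambda im: None
im=d['frame'].astype(int); yel=(im[...,0]>150)&(im[...,1]>130)&(im[...,2]<90)
n,l,s,c=cv2.connectedComponentsWithStats(yel.astype('uint8'));
for k in range(1,n):
  if s[k][4]>30: print(s[k],c[k],onz(d,*c[k],.048))
print(proj(d,[.4268,.0985,.048]))
crop('w6',200,100,460,300,3,'w6b')"
```

```text
time: 12.2
tool_pos: [0.4309, 0.0922, 0.1676]
ee_rot: [-0.001, 0.169, 0.986, 0.001]
wrist_force: [-0.4, 0.1, 0.2]
width: 0.807
grasp_force: 0.0
time: 12.5
tool_pos: [0.432, 0.0926, 0.1688]
ee_rot: [0.001, 0.17, 0.985, -0.0]
wrist_force: [0.0, -1.1, -0.1]
width: 0.805
grasp_force: 0.0
t 12.5 p [0.432  0.0926 0.1688] w 70.1 F [ 0.  -1.1 -0.1] g 0.0
shift(tool) [  7.2   3.8 132.8] mm; tool y angle 70.42 z [ 0.002 -0.    -1.   ]
[ 0.89210788 -0.09968295 -1.09150894  1.99663459 -0.09436244  1.19084075
  1.06667345]
[330 160   6  10  39] [332.30769231 163.66666667] [0.41008405 0.1149308  0.048     ]
[197 200  12  16  76] [202.46052632 205.81578947] [0.40739298 0.0019304  0.048     ]
[189 210  10  10  42] [193.57142857 214.64285714] [ 0.41194082 -0.00848041  0.048     ]
[107 233  12   6  35] [112.51428571 235.17142857] [ 0.40518789 -0.08422464  0.048     ]
[319.82094158 189.41661413]
```

View pics/w6b.png

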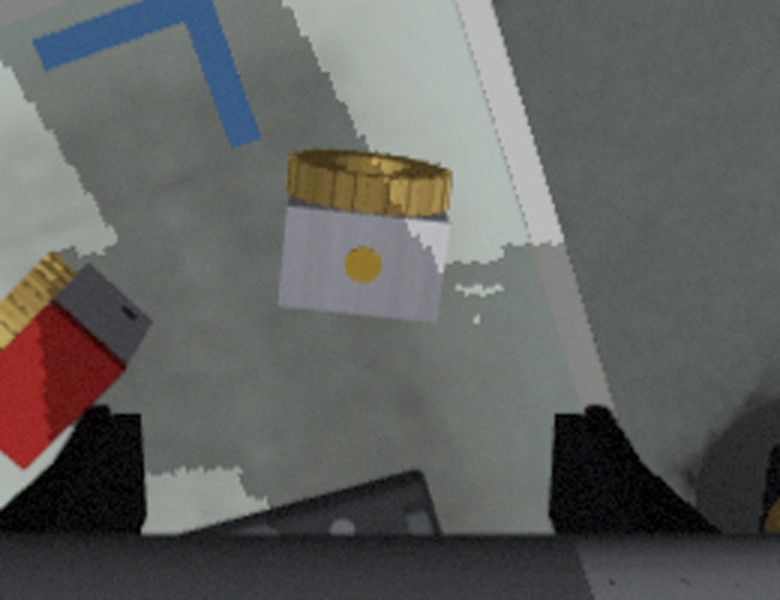

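Run:
```python
from h import *
d=load('w6'); W=lambda x,y,z:onz(d,200+(x-1)/3,100+(y-1)/3,z)
C=[W(*p,.048) for p in [(289,207),(450,221),(437,321),(278,305)]]
m=W(363,265,.048);print(np.round(C,4),m,np.mean(C,0))
ang=lambda v:np.degrees(np.arctan2(v[1],v[0]))
print([ang(C[1]-C[0]),ang(C[2]-C[3]),ang(C[3]-C[0])+90,ang(C[2]-C[1])+90])
st();todo([m[0],m[1],.036])
```

```text
[[0.4042 0.0862 0.048 ]
 [0.4222 0.1256 0.048 ]
 [0.4478 0.1135 0.048 ]
 [0.4288 0.0738 0.048 ]] [0.4259054  0.09954363 0.048     ] [0.42574486 0.09977441 0.048     ]
[np.float64(65.39147385685949), np.float64(64.42318796219453), np.float64(63.25523527490694), np.float64(64.75608961114187)]
t 12.55 p [0.4318 0.0926 0.1686] w 69.7 F [ 0.9 -0.1  0.2] g 0.0
shift(tool) [  8.1   4.6 132.5] mm; tool y angle 70.42 z [ 0.002 -0.001 -1.   ]
```

```bash
python3 -m inch '{"xyz":[[0,0,0],[0.0075,0.0037,0],[0,0,0.035],[0,0,0.035],[0,0,0.025],[0,0,0],[0,0,0],[0,0,0]],"dr":[[0,0,5.9],[0,0,0],[0,0,0],[0,0,0],[0,0,0],[0,0,0],[0,0,0],[0,0,0]],"claw":[0.06,0.06,0.06,0.06,0.06,0.06,0.06,0.06]}'
python3 -c "
from h import *
o=st();todo([.4264,.0992,.036]);print(o['qpos']); d=cam('wrist','w7'); print(proj(d,[.4259,.0995,.048]))"
```

```text
time: 13.35
tool_pos: [0.4272, 0.0995, 0.0743]
ee_rot: [0.001, 0.22, 0.975, 0.0]
wrist_force: [0.3, 0.2, -0.7]
width: 0.688
grasp_force: 0.0
t 13.35 p [0.4272 0.0995 0.0743] w 59.9 F [ 0.3  0.2 -0.7] g 0.0
shift(tool) [ 0.7 -0.7 38.3] mm; tool y angle 64.54 z [ 0.003 -0.001 -1.   ]
[ 0.85566499  0.1222009  -1.17449806  2.10633248  0.13657542  0.98986286
  0.73533866]
[314.16125113 242.83583403]
```

```bash
python3 -m inch '{"xyz":[[0,-0.0005,0.02],[0,0,0.015],[0,0,0.003],[0,0,0],[0,0,0]],"dr":[[0,0,0],[0,0,0],[0,0,0],[0,0,0],[0,0,0]],"claw":[0.06,0.06,0.06,0.06,0.06]}'
python3 -m inch '{"xyz":[[0,0,0],[0,0,0],[0,0,0],[0,0,0],[0,0,0],[0,0,0]],"dr":[[0,0,0],[0,0,0],[0,0,0],[0,0,0],[0,0,0],[0,0,0]],"claw":[0.03,0.03,0.03,0.03,0.03,0.03]}' 30
python3 -c "
from h import *
print(st()['qpos'])"
```

```text
time: 13.9
tool_pos: [0.4267, 0.0989, 0.0358]
ee_rot: [0.001, 0.221, 0.975, -0.0]
wrist_force: [0.3, -0.8, -0.4]
width: 0.688
grasp_force: 0.0
time: 14.5
tool_pos: [0.4262, 0.0988, 0.0351]
ee_rot: [0.0, 0.221, 0.975, -0.0]
wrist_force: [-1.3, -0.6, 5.5]
width: 0.501
grasp_force: 30.0
t 14.5 p [0.4262 0.0988 0.0351] w 43.6 F [-1.3 -0.6  5.5] g 30.0
[ 0.78277158  0.22425826 -1.12925493  2.13988819  0.25590589  0.92020793
  0.63189742]
```

```bash
python3 -m inch '{"xyz":[[0,0,-0.02],[0,0,-0.035],[0,0,-0.035],[0,0,-0.025],[0,0,0],[0,0,0]],"dr":[[0,0,0],[0,0,0],[0,0,-7.65],[0,0,-7.65],[0,0,-7.66],[0,0,0]],"claw":[0.03,0.03,0.03,0.03,0.03,0.03]}'
python3 -m inch '{"xyz":[[-0.01,-0.041,0],[-0.01,-0.041,0],[-0.01,-0.041,0],[-0.01,-0.041,0],[-0.01,-0.041,0],[0,0,0],[0,0,0],[0,0,0]],"dr":[[0,0,0],[0,0,0],[0,0,0],[0,0,0],[0,0,0],[0,0,0],[0,0,0],[0,0,0]],"claw":[0.03,0.03,0.03,0.03,0.03,0.03,0.03,0.03]}'
python3 -c "
from h import *
o=st();todo([.470,-.1082,.0961]);print(o['qpos']); d=cam('wrist','w8');
cv2.imwrite('pics/w8b.png',cv2.resize(d['frame'][150:350,200:440,::-1],(720,600),interpolation=cv2.INTER_CUBIC))"
```

```text
time: 15.1
tool_pos: [0.426, 0.098, 0.147]
ee_rot: [0.001, 0.028, 1.0, -0.001]
wrist_force: [-0.8, -0.1, -2.1]
width: 0.502
grasp_force: 30.0
time: 15.9
tool_pos: [0.4635, -0.1075, 0.1459]
ee_rot: [-0.001, 0.028, 1.0, 0.001]
wrist_force: [0.4, 0.5, -0.9]
width: 0.505
grasp_force: 30.0
t 15.9 p [ 0.4635 -0.1075  0.1459] w 43.9 F [ 0.4  0.5 -0.9] g 30.0
shift(tool) [-6.6 -0.4 49.8] mm; tool y angle 86.75 z [-0.002  0.001 -1.   ]
[ 1.13206609  0.07983291 -0.98175407  1.95219614  0.0716121   1.14777997
  1.63637198]
```

View pics/w8b.png

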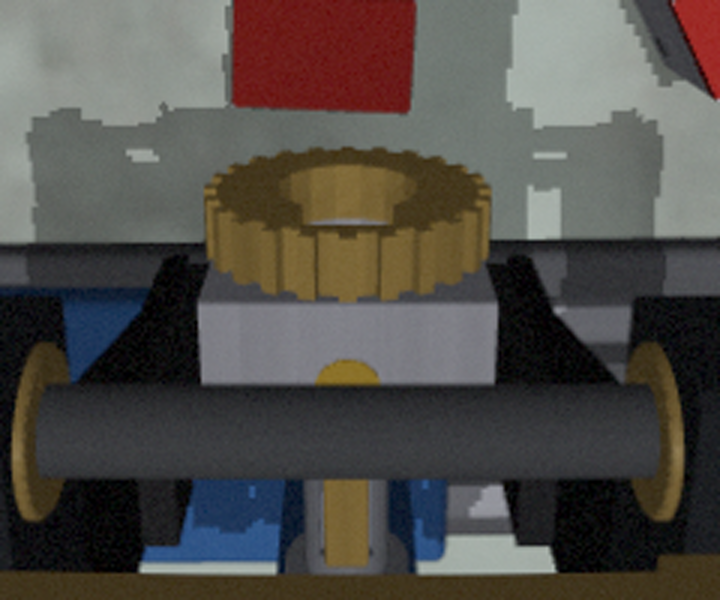

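Run:
```python
from h import *
d=load('w8'); W=lambda x,y,z:np.round(onz(d,200+(x-1)/3,150+(y-1)/3,z),4)
print('block',W(198,304,.1588),W(497,304,.1588),W(202,382,.1588),W(495,382,.1588),'dot top',W(347,360,.1588))
print('gear front top',W(347,230,.1585))
print('key',W(323,500,.1),W(368,500,.1),W(323,550,.1),W(369,550,.1))
print('shaft',W(308,500,.085),W(386,500,.085))
```

```text
block [ 0.4481 -0.1279  0.1588] [ 0.4506 -0.0843  0.1588] [ 0.4609 -0.1286  0.1588] [ 0.4634 -0.0847  0.1588] dot top [ 0.4584 -0.1067  0.1588]
gear front top [ 0.4379 -0.1055  0.1585]
key [ 0.5237 -0.1156  0.1   ] [ 0.5243 -0.1057  0.1   ] [ 0.537  -0.1165  0.1   ] [ 0.5376 -0.1061  0.1   ]
shaft [ 0.534  -0.1202  0.085 ] [ 0.5351 -0.1016  0.085 ]
```

```bash
python3 -m inch '{"xyz":[[0,-0.0012,0.01],[0,0,0.02],[0,0,0.02],[-0.01,0,0],[-0.01,0,0],[0,0,0],[0,0,0],[0,0,0]],"dr":[[0,0,-0.55],[0,0,0],[0,0,0],[0,0,0],[0,0,0],[0,0,0],[0,0,0],[0,0,0]],"claw":[0.03,0.03,0.03,0.03,0.03,0.03,0.03,0.03]}'
python3 -c "
from h import *
o=st();todo([.4834,-.1088,.0961]);todo([.5367,-.1111,.0961]); d=cam('wrist','w9');
cv2.imwrite('pics/w9b.png',cv2.resize(d['frame'][150:350,200:440,::-1],(720,600),interpolation=cv2.INTER_CUBIC))"
```

```text
time: 16.75
tool_pos: [0.4844, -0.1111, 0.0974]
ee_rot: [0.0, 0.023, 1.0, -0.0]
wrist_force: [-1.2, 0.4, -1.4]
width: 0.503
grasp_force: 30.0
t 16.75 p [ 0.4844 -0.1111  0.0974] w 43.8 F [-1.2  0.4 -1.4] g 30.0
shift(tool) [1.1 2.3 1.3] mm; tool y angle 87.31 z [ 0.001 -0.001 -1.   ]
shift(tool) [-52.2   2.5   1.3] mm; tool y angle 87.31 z [ 0.001 -0.001 -1.   ]
```

```bash
python3 -m inch '{"xyz":[[0,0,0],[0,0,0]],"dr":[[0,0,0],[0,0,0]],"claw":[0.03,0.03]}'
cat >> h.py <<'E'
def runs(mask,minlen=5):
    m=np.r_[0,mask.astype(int),0]; a=np.flatnonzero(np.diff(m)==1); b=np.flatnonzero(np.diff(m)==-1)
    return [(int(x),int(y-1)) for x,y in zip(a,b) if y-x>=minlen]
E
python3 - <<'E'
from h import *
for n in ('w8','new'):
    d=load('w8') if n=='w8' else cam('wrist','w10')
    im=d['frame'].astype(int)
    for v in (255,260,265,270,275): print(n,v,'bright',runs(im[v,200:440].min(1)>70))
    for v in (315,318,321,324,328,332,335): print(n,v,'gold',runs((im[v,200:440,0]-im[v,200:440,2]>40)),'grey',runs((im[v,200:440].min(1)>55)&(np.ptp(im[v,200:440],axis=1)<25)))
st()
E
```

```text
time: 17.0
tool_pos: [0.4839, -0.1114, 0.097]
ee_rot: [0.0, 0.024, 1.0, -0.0]
wrist_force: [0.2, 0.7, -1.4]
width: 0.505
grasp_force: 30.0
w8 255 bright [(66, 165), (187, 209)]
w8 260 bright [(66, 165), (191, 209)]
w8 265 bright [(67, 165)]
w8 270 bright [(67, 111), (119, 164)]
w8 275 bright [(67, 105), (126, 164)]
w8 315 gold [(5, 9), (108, 122), (221, 226)] grey [(102, 107), (123, 128), (149, 168)]
w8 318 gold [(6, 11), (108, 122), (221, 225)] grey [(102, 107), (123, 128), (149, 169)]
w8 321 gold [(7, 11), (108, 122), (218, 224)] grey [(102, 107), (123, 128), (149, 169)]
w8 324 gold [(108, 122)] grey [(102, 107), (123, 128), (149, 169)]
w8 328 gold [(108, 122)] grey [(102, 107), (123, 129), (148, 171)]
w8 332 gold [(108, 122)] grey [(102, 107), (123, 128), (148, 183)]
w8 335 gold [(109, 122)] grey [(102, 107), (123, 128), (148, 184)]
new 255 bright [(66, 165), (188, 209)]
new 260 bright [(66, 165), (191, 209)]
new 265 bright [(66, 165), (195, 208)]
new 270 bright [(67, 112), (119, 164), (200, 204)]
new 275 bright [(67, 105), (126, 164)]
new 315 gold [(5, 11), (221, 226)] grey [(102, 109), (129, 137)]
new 318 gold [(6, 10), (111, 128), (221, 225)] grey [(102, 109), (129, 136)]
new 321 gold [(7, 12), (111, 128), (218, 224)] grey [(102, 109), (130, 136), (162, 168)]
new 324 gold [(110, 128)] grey [(102, 109), (130, 136), (160, 168)]
new 328 gold [(110, 129)] grey [(102, 109), (130, 136), (159, 171)]
new 332 gold [(111, 128)] grey [(102, 109), (130, 136), (158, 183)]
new 335 gold [(111, 128)] grey [(102, 109), (130, 136), (158, 183)]
t 17.05 p [ 0.484  -0.1114  0.097 ] w 44.0 F [ 0.7  0.4 -1.5] g 30.0
```

Run:
```python
from h import *
d=load('w10')
for v,u in ((255,315.5),(265,315.5),(275,315.5)): print('block',onz(d,u,v,.1099))
for v,u in ((318,319.5),(335,319.5)): print('key',onz(d,u,v,.1))
for v,u in ((318,319.),(335,319.)): print('shaft',onz(d,u,v,.088))
im=d['frame'].astype(int); col=im[:,315]; print([(v,tuple(col[v])) for v in range(262,282,2)])
print('widths',[onz(d,200+a,265,.1099)[1] for a in (65.5,165.5)])
```

```text
block [ 0.47157636 -0.11020346  0.1099    ]
block [ 0.47644365 -0.11043228  0.1099    ]
block [ 0.48140979 -0.11066573  0.1099    ]
key [ 0.51115173 -0.11005631  0.1       ]
key [ 0.52139108 -0.11049938  0.1       ]
shaft [ 0.51969382 -0.11057089  0.088     ]
shaft [ 0.53076134 -0.11105496  0.088     ]
[(262, (np.int64(130), np.int64(131), np.int64(139))), (264, (np.int64(130), np.int64(130), np.int64(137))), (266, (np.int64(132), np.int64(133), np.int64(139))), (268, (np.int64(134), np.int64(135), np.int64(141))), (270, (np.int64(131), np.int64(108), np.int64(44))), (272, (np.int64(145), np.int64(119), np.int64(44))), (274, (np.int64(146), np.int64(121), np.int64(47))), (276, (np.int64(145), np.int64(118), np.int64(44))), (278, (np.int64(72), np.int64(62), np.int64(34))), (280, (np.int64(33), np.int64(33), np.int64(38)))]
widths [np.float64(-0.13262938602768756), np.float64(-0.08824277323198451)]
```

```bash
python3 -m inch '{"xyz":[[0,0.0018,0.001],[0,0,0],[-0.01,0,0],[-0.006,0,0],[-0.005,0,0],[0,0,0],[0,0,0],[0,0,0]],"dr":[[0,0,0],[0,0,0],[0,0,0],[0,0,0],[0,0,0],[0,0,0],[0,0,0],[0,0,0]],"claw":[0.03,0.03,0.03,0.03,0.03,0.03,0.03,0.03]}'
python3 - <<'E'
from h import *
o=st(); d=cam('wrist','w11'); im=d['frame'].astype(int)
zt=o['tool_pos'][2]+.0129
for v in (255,265):
    r=runs(im[v,200:440].min(1)>70,60); print(r); a,b=r[0]; print('block',onz(d,200+(a+b)/2,v,zt))
for v in range(300,345,6): print(v,runs((im[v,200:440,0]-im[v,200:440,2]>40)))
g=runs((im[335,200:440,0]-im[335,200:440,2]>40)); g=[x for x in g if 10<x[1]-x[0]<30]
if g: print('key',onz(d,200+sum(g[0])/2,335,.1))
E
```

```text
time: 17.85
tool_pos: [0.5049, -0.1103, 0.0957]
ee_rot: [-0.0, 0.024, 1.0, -0.0]
wrist_force: [-0.0, -0.4, -2.0]
width: 0.507
grasp_force: 30.0
t 17.85 p [ 0.5049 -0.1103  0.0957] w 44.1 F [-0.  -0.4 -2. ] g 30.0
[(66, 165)]
block [ 0.49253353 -0.10910873  0.10860441]
[(66, 165)]
block [ 0.49739938 -0.1093355   0.10860441]
300 [(4, 8), (223, 227)]
306 [(4, 8), (222, 227)]
312 [(5, 9), (106, 125), (222, 226)]
318 [(6, 10), (106, 125), (220, 225)]
324 [(106, 125)]
330 [(106, 125)]
336 []
342 []
key [ 0.54121271 -0.11137471  0.1       ]
```

```bash
python3 -m inch '{"xyz":[[-0.007,0,0],[-0.007,0,0],[-0.007,0,0],[-0.005,0,0],[0,0,0],[0,0,0]],"dr":[[0,0,0],[0,0,0],[0,0,0],[0,0,0],[0,0,0],[0,0,0]],"claw":[0.03,0.03,0.03,0.03,0.03,0.03]}'
python3 -m inch '{"xyz":[[-0.002,0,0],[-0.002,0,0],[-0.001,0,0],[0,0,0],[0,0,0]],"dr":[[0,0,0],[0,0,0],[0,0,0],[0,0,0],[0,0,0]],"claw":[0.03,0.03,0.03,0.03,0.03]}'
```

```text
time: 18.5
tool_pos: [0.5311, -0.1114, 0.0957]
ee_rot: [-0.0, 0.023, 1.0, 0.0]
wrist_force: [0.2, -0.1, -1.5]
width: 0.503
grasp_force: 30.0
time: 19.0
tool_pos: [0.5361, -0.1118, 0.0958]
ee_rot: [-0.0, 0.024, 1.0, -0.0]
wrist_force: [-0.3, 0.4, -1.2]
width: 0.502
grasp_force: 30.0
```

```bash
python3 -m inch '{"xyz":[[-0.001,0,0],[-0.001,0,0],[0,0,0],[0,0,0]],"dr":[[0,0,0],[0,0,0],[0,0,0],[0,0,0]],"claw":[0.03,0.03,0.03,0.03]}'
python3 -m inch '{"xyz":[[-0.001,0,0],[-0.001,0,0],[0,0,0],[0,0,0]],"dr":[[0,0,0],[0,0,0],[0,0,0],[0,0,0]],"claw":[0.03,0.03,0.03,0.03]}'
```

```text
time: 19.4
tool_pos: [0.5376, -0.112, 0.0957]
ee_rot: [-0.001, 0.024, 1.0, -0.0]
wrist_force: [-2.0, 0.7, 0.8]
width: 0.504
grasp_force: 30.0
time: 19.8
tool_pos: [0.5377, -0.112, 0.0954]
ee_rot: [-0.003, 0.024, 1.0, -0.0]
wrist_force: [-7.5, 0.7, 4.2]
width: 0.503
grasp_force: 30.0
```

```bash
python3 -m inch '{"xyz":[[0.0005,0,0.001],[0,0,0],[0,0,0],[0,0,0],[0,0,0],[0,0,-0.01],[0,0,-0.03],[0,0,-0.04]],"dr":[[0,0,0],[0,0,0],[0,0,0],[0,0,0],[0,0,0],[0,0,0],[0,0,0],[0,0,0]],"claw":[0.03,0.055,0.06,0.065,0.065,0.065,0.065,0.065]}'
python3 -m inch '{"xyz":[[0.03,0,-0.04],[0.02,0,-0.02],[0,0,0],[0,0,0],[0,0,0]],"dr":[[0,0,0],[0,0,0],[0,0,0],[0,0,0],[0,0,0]],"claw":[0.065,0.065,0.065,0.065,0.065]}'
cat >> h.py <<'E'
def blobs(mask,d,z,amin=30):
    n,l,s,c=cv2.connectedComponentsWithStats(mask.astype('uint8'))
    out=[]
    for k in range(1,n):
        if s[k][4]>=amin:
            cnt=np.argwhere(l==k)[:,::-1]; bx=cv2.boxPoints(cv2.minAreaRect(cnt.astype(np.float32)))
            C=np.array([onz(d,*q,z)[:2] for q in bx]); print(s[k].tolist(),np.round(c[k],1),'world',np.round(onz(d,*c[k],z),4),'box',np.round(C,3).tolist())
def red(im): im=im.astype(int); return (im[...,0]>90)&(im[...,1]<60)&(im[...,2]<60)
def yel(im): im=im.astype(int); return (im[...,0]>130)&(im[...,1]>100)&(im[...,2]<80)
E
python3 - <<'E'
from h import *
o=st(); d=cam('wrist','w12'); print(proj(d,[.5367,-.1111,.1075]));im=d['frame']
print('yel');blobs(yel(im),d,.1075,25)
print('red');blobs(red(im),d,.048,100)
s=cam('side','side1');print('side');blobs(yel(s['frame']),s,.1075,4);blobs(red(s['frame']),s,.048,30)
E
```

```text
time: 20.6
tool_pos: [0.5385, -0.1117, 0.1749]
ee_rot: [-0.001, 0.023, 1.0, 0.001]
wrist_force: [0.9, -0.5, 0.3]
width: 0.744
grasp_force: 0.0
time: 21.1
tool_pos: [0.4897, -0.1096, 0.2341]
ee_rot: [-0.0, 0.024, 1.0, 0.0]
wrist_force: [0.2, 0.5, -0.4]
width: 0.748
grasp_force: 0.0
t 21.1 p [ 0.4897 -0.1096  0.2341] w 65.0 F [ 0.2  0.5 -0.4] g 0.0
[315.53760245 247.60118177]
yel
[422, 81, 14, 15, 99] [429.8  87.6] world [ 0.4066 -0.0163  0.1075] box [[0.405, -0.023], [0.401, -0.015], [0.408, -0.011], [0.412, -0.018]]
[399, 96, 15, 12, 101] [405.2 101.1] world [ 0.4161 -0.0354  0.1075] box [[0.414, -0.041], [0.411, -0.033], [0.417, -0.029], [0.421, -0.037]]
[308, 98, 7, 10, 65] [311.1 102.3] world [ 0.4139 -0.1089  0.1075] box [[0.411, -0.111], [0.411, -0.106], [0.418, -0.107], [0.417, -0.111]]
[392, 101, 8, 10, 38] [395.5 105.2] world [ 0.4189 -0.043   0.1075] box [[0.416, -0.046], [0.415, -0.041], [0.422, -0.04], [0.423, -0.045]]
[310, 243, 11, 10, 84] [315.3 247.8] world [ 0.5369 -0.1113  0.1075] box [[0.532, -0.116], [0.533, -0.107], [0.541, -0.107], [0.541, -0.116]]
[162, 276, 5, 
[... 1398 characters left out ...]
[372, 153, 9, 5, 44] [375.9 155. ] world [ 0.3784 -0.5352  0.048 ] box [[0.391, -0.547], [0.363, -0.548], [0.366, -0.524], [0.393, -0.523]]
[376, 218, 17, 12, 109] [384.2 223.3] world [ 0.3872 -0.2021  0.048 ] box [[0.413, -0.196], [0.404, -0.225], [0.364, -0.206], [0.374, -0.177]]
[364, 242, 11, 13, 122] [369.3 247.8] world [ 0.4363 -0.1094  0.048 ] box [[0.448, -0.13], [0.422, -0.13], [0.426, -0.088], [0.452, -0.088]]
[325, 244, 9, 10, 66] [328.9 248.3] world [ 0.541  -0.1058  0.048 ] box [[0.555, -0.097], [0.549, -0.125], [0.527, -0.115], [0.535, -0.088]]
[367, 274, 18, 17, 178] [375.2 282.2] world [0.4313 0.0026 0.048 ] box [[0.453, -0.011], [0.43, -0.029], [0.41, 0.016], [0.433, 0.034]]
```

```bash
python3 -m inch '{"xyz":[[0,0.036,0],[0,0.036,0],[0,0.036,0],[0,0.036,0],[0,0,0],[0,0,0],[0,0,0],[0,0,0]],"dr":[[0,0,0],[0,0,0],[0,0,0],[0,0,0],[0,0,0],[0,0,0],[0,0,0],[0,0,0]],"claw":[0.065,0.065,0.065,0.065,0.065,0.065,0.065,0.065]}'
python3 - <<'E'
from h import *
o=st(); d=cam('wrist','w13'); u,v=proj(d,[.5464,.0327,.116]); print(u,v)
im=d['frame'].astype(int); u=int(u);v=int(v)
print('red');blobs(red(d['frame']),d,.198,30)
print('cols',u-16)
for y in range(v-16,v+16): print(y,' '.join('%3d'%im[y,x].mean() for x in range(u-16,u+17)))
E
```

```text
time: 22.0
tool_pos: [0.4965, 0.0328, 0.2344]
ee_rot: [-0.0, 0.025, 1.0, 0.0]
wrist_force: [0.1, -0.7, 0.3]
width: 0.75
grasp_force: 0.0
t 22.0 p [0.4965 0.0328 0.2344] w 65.3 F [ 0.1 -0.7  0.3] g 0.0
317.40691201845675 254.57811094230325
red
[44, 53, 37, 54, 1282] [61.7 78.9] world [ 0.3995 -0.0975  0.198 ] box [[0.409, -0.112], [0.386, -0.099], [0.391, -0.084], [0.414, -0.096]]
[251, 89, 54, 48, 1381] [277.4 112.1] world [0.424  0.0168 0.198 ] box [[0.422, 0.002], [0.412, 0.024], [0.426, 0.031], [0.436, 0.009]]
[142, 109, 45, 31, 1282] [164.3 123.6] world [ 0.4265 -0.0448  0.198 ] box [[0.433, -0.059], [0.418, -0.056], [0.42, -0.031], [0.435, -0.034]]
[299, 310, 29, 11, 223] [312.9 313.8] world [0.5484 0.0293 0.198 ] box [[0.545, 0.021], [0.546, 0.038], [0.553, 0.038], [0.553, 0.02]]
cols 301
238  55  55  56  51  56  51  53  53  56  52  52  55  57  55  54  54  53  53  54  54  56  55  55  53  54  53  57  58  53  54  53  57  58
239  54  55  54  51  53  55  54  54  52  55  56  51  55  54  55  56  55  52  50  53  55  55  58  56  50  57  55  53  57  54  53  54  56
240  51  51  53  52  5
[... 3357 characters left out ...]
  27  64 100  98 100
265  26  26  27  25  27  30  28  30  31  27  34  28  31  31  24  32  30  21  27  28  31  26  19  28  25  27  24  29  25  42  93  98  99
266  28  25  23  22  27  25  26  26  22  26  29  22  23  29  36  29  30  27  28  25  23  27  27  28  25  20  24  23  18  29  68 104 102
267  26  23  29  22  22  29  28  28  28  26  26  29  33  23  26  18  32  21  30  22  32  27  29  28  27  28  24  26  25  36  70 101 101
268  25  26  25  27  30  30  27  27  27  22  33  26  30  28  25  28  27  27  22  28  29  27  26  23  29  31  21  24  30  36  69 103 101
269  27  24  25  26  28  28  30  29  27  31  33  31  25  33  28  24  25  28  21  25  28  29  25  29  24  25  30  22  29  27  50 105 103
```

Run:
```python
from h import *
d=load('w13'); n=onz(d,313.6,250.8,.116); d2=load('w12'); m=onz(d2,315.3,247.8,.1075); print(n,m,n-m)
sd=np.array([.0161,.3541]);sd/=np.linalg.norm(sd); e=(n-m)[:2]; print('along',e@sd,'across',e@np.array([sd[1],-sd[0]]))
for k in ('w12','w13'): print(np.round(load(k)['T'][:3,3],4))
```

```text
[0.54271066 0.02962422 0.116     ] [ 0.53687975 -0.1113168   0.1075    ] [0.00583092 0.14094103 0.0085    ]
along 0.14106041500185262 across -0.00057670804770603
[ 0.4112 -0.1055  0.3854]
[0.4181 0.0372 0.3858]
```

```bash
python3 -m inch '{"xyz":[[0,-0.044,0],[0,-0.044,0],[0,-0.044,0],[0,-0.044,0],[-0.005,-0.044,0],[0,-0.037,0],[0,0,0],[0,0,0]],"dr":[[0,0,0],[0,0,0],[0,0,0],[0,0,0],[0,0,0],[0,0,0],[0,0,0],[0,0,0]],"claw":[0.05,0.05,0.05,0.05,0.05,0.05,0.05,0.05]}'
python3 -m inch '{"xyz":[[0,0,0],[0,0,0]],"dr":[[0,0,0],[0,0,0]],"claw":[0.05,0.05]}'
python3 - <<'E'
from h import *
o=st(); d=cam('wrist','w14'); u,v=proj(d,[.526,-.2246,.09]); print(u,v)
im=d['frame'].astype(int); u=int(u);v=int(v)
y,x=np.mgrid[0:400,0:640]; m=(im.max(2)<45)&(abs(x-u)<60)&(abs(y-v)<55); blobs(m,d,.09,60)
for y in range(v-36,v+40,4): print(y,' '.join('%3d'%im[y,x].max() for x in range(u-32,u+33,3)))
E
```

```text
time: 22.85
tool_pos: [0.4887, -0.224, 0.2344]
ee_rot: [-0.0, 0.025, 1.0, 0.001]
wrist_force: [0.3, 0.4, -0.3]
width: 0.571
grasp_force: 0.0
time: 23.05
tool_pos: [0.4896, -0.2213, 0.2351]
ee_rot: [0.0, 0.022, 1.0, -0.0]
wrist_force: [-0.2, -0.5, 0.0]
width: 0.573
grasp_force: 0.0
t 23.05 p [ 0.4896 -0.2213  0.2351] w 49.8 F [-0.2 -0.5  0. ] g 0.0
313.0069496515888 228.51969127598113
[296, 176, 77, 2, 114] [336.5 176.3] world [ 0.478  -0.2017  0.09  ] box [[0.476, -0.237], [0.479, -0.17], [0.48, -0.17], [0.477, -0.237]]
[307, 197, 15, 48, 645] [313.8 220.7] world [ 0.5184 -0.2236  0.09  ] box [[0.496, -0.229], [0.496, -0.216], [0.542, -0.218], [0.541, -0.231]]
[254, 235, 119, 48, 1216] [305.  264.4] world [ 0.5621 -0.2339  0.09  ] box [[0.53, -0.279], [0.535, -0.17], [0.584, -0.17], [0.579, -0.284]]
192 121 122 126 126 125 123  87  97 118 124 120 120 122 120 120 103 100 100 100 101 103 102
196 104 122 122 120 123 121  83  91 122 124 111 109 115 122 122 101  99  99  99  99  99 102
200  99 117 120 125 123 123  88  94 120  30  16  21  13  40 120 100  98 101  99  99  98  99
204  40  62  
[... 758 characters left out ...]
  96  22  24  28  22  24  98  98 101 100 100 100 100  98
240  83  64  64  64  62  64  65 101  96  23  26  31  17  17  96  99 101 101 101 100  96  99
244  84 120 119 120 119 119  76  96  98  81  47  43  46 100 101  99 102 101  99  99  98  96
248  86 118 119 118 116 118  76  98  99  98 100 100 100  96 102 100  96  94 100  98 102 100
252  87  61  57  63  63  60  86  99 101  98 100  97 101 101 101  99 101  98  98  97 104 102
256  88  61  60  60  57  56  83  99 100  99 100  98  97  97  99  98 103 100  98  98 100 102
260 127 128 128 130 132 134 131  99  94  95  94  95  95  99  97  92  99 101  96  98  96  98
264 131 134 133 131 134 132 135 134 136 134 135 136 136 130 134 131 131 128 130 132 129 127
```

```bash
python3 -m inch '{"xyz":[[-0.0165,-0.001,0.02],[-0.016,0,0.03],[0,0,0.035],[0,0,0.03],[0,0,0],[0,0,0],[0,0,0]],"dr":[[0,0,0],[0,0,0],[0,0,0],[0,0,0],[0,0,0],[0,0,0],[0,0,0]],"claw":[0.045,0.045,0.045,0.045,0.045,0.045,0.045]}'
python3 -c "
from h import *
st();todo([.522,-.2238,.078])"
```

```text
time: 23.8
tool_pos: [0.5231, -0.2254, 0.1221]
ee_rot: [0.001, 0.023, 1.0, -0.001]
wrist_force: [0.1, 0.3, 0.2]
width: 0.523
grasp_force: 0.0
t 23.8 p [ 0.5231 -0.2254  0.1221] w 45.5 F [0.1 0.3 0.2] g 0.0
shift(tool) [ 1.3  1.6 44. ] mm; tool y angle 87.33 z [ 0.003 -0.002 -1.   ]
```

```bash
python3 -m inch '{"xyz":[[0.001,0.0015,0.02],[0,0,0.018],[0,0,0.006],[0,0,0],[0,0,0]],"dr":[[0,0,0],[0,0,0],[0,0,0],[0,0,0],[0,0,0]],"claw":[0.045,0.045,0.045,0.045,0.045]}'
python3 -m inch '{"xyz":[[0,0,0],[0,0,0],[0,0,0],[0,0,0],[0,0,0],[0,0,0],[0,0,0]],"dr":[[0,0,0],[0,0,0],[0,0,0],[0,0,0],[0,0,0],[0,0,0],[0,0,0]],"claw":[0.005,0.005,0.005,0.005,0.005,0.005,0.005]}' 25
python3 -m inch '{"xyz":[[0,0,0],[0,0,0],[0,0,0]],"dr":[[0,0,0],[0,0,0],[0,0,0]],"claw":[0.005,0.005,0.005]}'
```

```text
time: 24.3
tool_pos: [0.5218, -0.2241, 0.0773]
ee_rot: [0.001, 0.024, 1.0, -0.001]
wrist_force: [0.6, -0.5, 0.1]
width: 0.519
grasp_force: 0.0
time: 25.0
tool_pos: [0.5208, -0.224, 0.076]
ee_rot: [0.0, 0.024, 1.0, -0.0]
wrist_force: [-0.1, -1.1, 1.2]
width: 0.162
grasp_force: 25.0
time: 25.3
tool_pos: [0.5208, -0.224, 0.076]
ee_rot: [0.0, 0.024, 1.0, -0.0]
wrist_force: [-0.9, -1.2, 2.3]
width: 0.157
grasp_force: 25.0
```

```bash
python3 -m inch '{"xyz":[[0,0.008,0],[0,0.016,0],[0,0.016,0],[0,0.016,0],[0,0.016,0],[0,0.016,0],[0,0.016,0],[0,0.008,0]],"dr":[[0,0,0],[0,0,0],[0,0,0],[0,0,0],[0,0,0],[0,0,0],[0,0,0],[0,0,0]],"claw":[0.005,0.005,0.005,0.005,0.005,0.005,0.005,0.005]}'
python3 -m inch '{"xyz":[[0,0.008,0],[0,0.008,0],[0,0.006,0],[0,0.004,0],[0,0.002,0],[0,0,0],[0,0,0],[0,0,0]],"dr":[[0,0,0],[0,0,0],[0,0,0],[0,0,0],[0,0,0],[0,0,0],[0,0,0],[0,0,0]],"claw":[0.005,0.005,0.005,0.005,0.005,0.005,0.005,0.005]}'
python3 -c "
from h import *
o=st();todo([.5208+.141*.0455,-.224+.141*.999,.076])
s=cam('side','side2');c=cam('scene','scene2')
print('pred mark side',proj(s,[.5433,.0296,.1075]),'tip',proj(s,[.5427,.0296,.116])); blobs(yel(s['frame']),s,.1075,3)
"
```

```text
time: 26.1
tool_pos: [0.5262, -0.1116, 0.076]
ee_rot: [0.0, 0.023, 1.0, -0.001]
wrist_force: [0.2, -4.5, 1.2]
width: 0.158
grasp_force: 25.0
time: 26.9
tool_pos: [0.5276, -0.0833, 0.0759]
ee_rot: [0.0, 0.024, 1.0, 0.0]
wrist_force: [-1.4, -1.0, 2.9]
width: 0.159
grasp_force: 25.0
t 26.9 p [ 0.5276 -0.0833  0.0759] w 13.8 F [-1.4 -1.   2.9] g 25.0
shift(tool) [ 0.3  0.1 -0.1] mm; tool y angle 87.31 z [ 0.     0.001 -1.   ]
pred mark side [329.1139553  274.54100081] tip [329.47471843 272.10495265]
[283, 126, 4, 2, 5] [284.4 126.4] world [ 0.6904 -0.6155  0.1075] box [[0.695, -0.611], [0.695, -0.618], [0.685, -0.618], [0.685, -0.612]]
[376, 249, 3, 7, 15] [376.7 252.5] world [ 0.4296 -0.039   0.1075] box [[0.43, -0.05], [0.425, -0.05], [0.427, -0.031], [0.432, -0.031]]
[327, 273, 3, 4, 9] [328.1 274.3] world [0.5456 0.029  0.1075] box [[0.549, 0.03], [0.545, 0.024], [0.541, 0.028], [0.546, 0.034]]
[334, 272, 6, 15, 56] [336.5 279.2] world [0.527  0.0425 0.1075] box [[0.533, 0.061], [0.529, 0.021], [0.52, 0.022], [0.524, 0.062]]
[378, 276, 10, 15, 39] [383.2 282.4] world [0.4238 0.0498 0.1075] box [[0.434, 0.032], [0.427, 0.028], [0.415, 0.069], [0.421, 0.073]]
```

```bash
python3 -m inch '{"xyz":[[0,0,0],[0,0,0],[0,0,0],[0,0,0],[0,0,0],[0,0,-0.02],[0.01,0,-0.03],[0.02,0,-0.04]],"dr":[[0,0,0],[0,0,0],[0,0,0],[0,0,0],[0,0,0],[0,0,0],[0,0,0],[0,0,0]],"claw":[0.02,0.03,0.035,0.035,0.035,0.035,0.035,0.035]}'
python3 -m inch '{"xyz":[[0,0.02,-0.04],[0,0.045,-0.03],[0,0.048,0],[0,0,0],[0,0,0],[0,0,0]],"dr":[[0,0,0],[0,0,0],[0,0,0],[0,0,0],[0,0,0],[0,0,0]],"claw":[0.035,0.035,0.035,0.035,0.035,0.035]}'
python3 - <<'E'
from h import *
o=st(); d=cam('wrist','w15'); u,v=proj(d,[.5427,.0296,.116]); print(u,v,proj(d,[.5433,.0296,.1075]))
blobs(yel(d['frame']),d,.1075,20)
im=d['frame'].astype(int); u=int(u);v=int(v); print('cols',u-15)
for y in range(v-14,v+12): print(y,' '.join('%3d/%-3d'%(im[y,x,0],im[y,x,2]) for x in range(u-10,u+11)))
E
```

```text
time: 27.8
tool_pos: [0.4969, -0.082, 0.1656]
ee_rot: [-0.001, 0.023, 1.0, 0.001]
wrist_force: [-0.3, -2.0, 1.4]
width: 0.404
grasp_force: 0.0
time: 28.4
tool_pos: [0.5023, 0.0258, 0.233]
ee_rot: [-0.0, 0.024, 1.0, -0.0]
wrist_force: [-0.2, -0.3, 0.3]
width: 0.402
grasp_force: 0.0
t 28.4 p [0.5023 0.0258 0.233 ] w 35.0 F [-0.2 -0.3  0.3] g 0.0
321.71729661375144 244.74721530870085 [321.58211378 241.39740134]
[269, 82, 14, 11, 86] [275.2  86.9] world [ 4.137e-01 -4.000e-04  1.075e-01] box [[0.412, -0.006], [0.408, 0.003], [0.414, 0.006], [0.419, -0.002]]
[154, 92, 22, 11, 84] [160.5  97.6] world [ 0.4165 -0.0909  0.1075] box [[0.419, -0.097], [0.412, -0.095], [0.413, -0.079], [0.42, -0.08]]
[183, 94, 15, 10, 100] [189.3  98.1] world [ 0.4182 -0.0682  0.1075] box [[0.415, -0.073], [0.416, -0.062], [0.422, -0.063], [0.422, -0.074]]
[312, 215, 4, 9, 24] [313.1 219.4] world [0.5227 0.0233 0.1075] box [[0.519, 0.023], [0.519, 0.025], [0.526, 0.025], [0.526, 0.022]]
[318, 215, 8, 11, 67] [321.4 219.9] world [0.5235 0.0303 0.1075] box [[0.519, 0.028], [0.519, 0.034], [0.528, 0.033], [0.528, 
[... 3922 characters left out ...]
5/33   21/21 
252  31/37   31/32   29/32   23/23   29/28   28/27   28/27   31/37   26/26   32/33   33/33   29/33   35/31   35/34   30/34   32/33   35/36   26/30   34/35   29/32   28/30 
253  26/28   32/34   30/32   24/25   32/33   32/34   28/31   33/34   35/36   28/33   33/36   32/31   28/34   29/27   33/31   27/34   26/28   27/31   21/24   31/32   33/31 
254  20/20   35/34   29/33   22/29   32/36   31/33   30/34   34/36   26/27   27/27   27/31   25/31   30/34   34/33   29/33   30/32   34/37   29/32   24/27   28/29   28/29 
255  16/17   31/32   29/33   30/34   33/38   31/33   36/37   32/33   29/29   29/30   31/32   20/27   31/31   33/32   27/28   25/28   27/30   27/32   35/33   22/29   33/35
```

```bash
python3 -m inch '{"xyz":[[0,0,0],[0,-0.03,0],[0,-0.045,0],[0,-0.038,0],[-0.01,0,0.02],[-0.02,0,0.02],[0,0,0.02],[0,0,0]],"dr":[[0,0,0],[0,0,0],[0,0,0],[0,0,0],[0,0,0],[0,0,0],[0,0,0],[0,0,0]],"claw":[0.035,0.035,0.035,0.035,0.035,0.035,0.035,0.035]}'
python3 -m inch '{"xyz":[[0,0,0],[0,0,0],[0,0,0]],"dr":[[0,0,0],[0,0,0],[0,0,0]],"claw":[0.035,0.035,0.035]}'
python3 -c "
from h import *
st();todo([.527,-.0833,.076])"
```

```text
time: 29.25
tool_pos: [0.5252, -0.0879, 0.1706]
ee_rot: [-0.003, 0.024, 1.0, 0.001]
wrist_force: [-0.8, -0.4, 0.7]
width: 0.404
grasp_force: 0.0
time: 29.55
tool_pos: [0.5278, -0.0875, 0.1748]
ee_rot: [0.001, 0.024, 1.0, -0.001]
wrist_force: [-0.0, -0.2, 0.5]
width: 0.398
grasp_force: 0.0
t 29.55 p [ 0.5278 -0.0875  0.1748] w 34.6 F [-0.  -0.2  0.5] g 0.0
shift(tool) [ 1.1  4.4 98.8] mm; tool y angle 87.28 z [ 0.002 -0.002 -1.   ]
```

```bash
python3 -m inch '{"xyz":[[0.001,0.0042,0.02],[0,0,0.035],[0,0,0.03],[0,0,0.013],[0,0,0],[0,0,0]],"dr":[[0,0,0],[0,0,0],[0,0,0],[0,0,0],[0,0,0],[0,0,0]],"claw":[0.035,0.035,0.035,0.035,0.035,0.035]}'
python3 -m inch '{"xyz":[[0,0,0],[0,0,0],[0,0,0],[0,0,0],[0,0,0],[0,0,0],[0,0,0]],"dr":[[0,0,0],[0,0,0],[0,0,0],[0,0,0],[0,0,0],[0,0,0],[0,0,0]],"claw":[0.005,0.005,0.005,0.005,0.005,0.005,0.005]}' 25
```

```text
time: 30.15
tool_pos: [0.5275, -0.0831, 0.0769]
ee_rot: [0.001, 0.024, 1.0, -0.0]
wrist_force: [0.4, 0.0, 0.3]
width: 0.401
grasp_force: 0.0
time: 30.85
tool_pos: [0.5268, -0.0833, 0.0762]
ee_rot: [0.0, 0.024, 1.0, -0.0]
wrist_force: [-1.6, -0.1, 6.8]
width: 0.158
grasp_force: 25.0
```

```bash
python3 -m inch '{"xyz":[[0,-0.008,0],[0,-0.016,0],[0,-0.016,0],[0,-0.016,0],[0,-0.016,0],[0,-0.016,0],[0,-0.016,0],[0,-0.012,0]],"dr":[[0,0,0],[0,0,0],[0,0,0],[0,0,0],[0,0,0],[0,0,0],[0,0,0],[0,0,0]],"claw":[0.005,0.005,0.005,0.005,0.005,0.005,0.005,0.005]}'
python3 -m inch '{"xyz":[[0,-0.008,0],[0,-0.008,0],[0,-0.005,0],[0,-0.002,0],[0,-0.001,0],[0,0,0],[0,0,0],[0,0,0]],"dr":[[0,0,0],[0,0,0],[0,0,0],[0,0,0],[0,0,0],[0,0,0],[0,0,0],[0,0,0]],"claw":[0.005,0.005,0.005,0.005,0.005,0.005,0.005,0.005]}'
python3 -m inch '{"xyz":[[0,-0.001,0],[0,-0.001,0],[0,0,0],[0,0,0]],"dr":[[0,0,0],[0,0,0],[0,0,0],[0,0,0]],"claw":[0.005,0.005,0.005,0.005]}'
```

```text
time: 31.65
tool_pos: [0.5213, -0.198, 0.0762]
ee_rot: [0.0, 0.023, 1.0, 0.001]
wrist_force: [-1.7, 4.9, 6.7]
width: 0.157
grasp_force: 25.0
time: 32.45
tool_pos: [0.5202, -0.2216, 0.0762]
ee_rot: [0.0, 0.023, 1.0, 0.001]
wrist_force: [-2.0, 3.4, 8.6]
width: 0.16
grasp_force: 25.0
time: 32.85
tool_pos: [0.5201, -0.2234, 0.0762]
ee_rot: [0.0, 0.023, 1.0, 0.001]
wrist_force: [-1.9, 3.6, 7.4]
width: 0.157
grasp_force: 25.0
```

```bash
python3 -m inch '{"xyz":[[0,-0.001,0],[0,-0.001,0],[0,0,0],[0,0,0]],"dr":[[0,0,0],[0,0,0],[0,0,0],[0,0,0]],"claw":[0.005,0.005,0.005,0.005]}'
python3 -m inch '{"xyz":[[0,-0.001,0],[0,-0.001,0],[0,0,0],[0,0,0]],"dr":[[0,0,0],[0,0,0],[0,0,0],[0,0,0]],"claw":[0.005,0.005,0.005,0.005]}'
python3 -m inch '{"xyz":[[0,-0.001,0],[0,-0.001,0],[0,0,0],[0,0,0]],"dr":[[0,0,0],[0,0,0],[0,0,0],[0,0,0]],"claw":[0.005,0.005,0.005,0.005]}'
```

```text
time: 33.25
tool_pos: [0.52, -0.2254, 0.0762]
ee_rot: [0.0, 0.023, 1.0, 0.001]
wrist_force: [-1.3, 3.9, 6.6]
width: 0.154
grasp_force: 25.0
time: 33.65
tool_pos: [0.5199, -0.2274, 0.0762]
ee_rot: [0.0, 0.023, 1.0, 0.001]
wrist_force: [-1.1, 3.7, 6.6]
width: 0.16
grasp_force: 25.0
time: 34.05
tool_pos: [0.5198, -0.2294, 0.0762]
ee_rot: [0.0, 0.023, 1.0, 0.001]
wrist_force: [-1.1, 3.7, 6.5]
width: 0.16
grasp_force: 25.0
```

```bash
python3 -m inch '{"xyz":[[0,-0.003,0],[0,-0.003,0],[0,0,0],[0,0,0]],"dr":[[0,0,0],[0,0,0],[0,0,0],[0,0,0]],"claw":[0.005,0.005,0.005,0.005]}'
python3 -m inch '{"xyz":[[0,-0.002,0],[0,-0.002,0],[0,0,0],[0,0,0]],"dr":[[0,0,0],[0,0,0],[0,0,0],[0,0,0]],"claw":[0.005,0.005,0.005,0.005]}'
python3 -c "
from h import *
c=cam('side','side3'); im=c['frame'].astype(int)
blobs(yel(c['frame']),c,.1075,4)
y,x=np.mgrid[0:400,0:640]
m=(im.max(2)<45)&(abs(x-333)<16)&(abs(y-212)<25)
"
```

```text
time: 34.45
tool_pos: [0.5195, -0.2359, 0.0762]
ee_rot: [0.0, 0.023, 1.0, 0.0]
wrist_force: [-1.9, 2.2, 6.9]
width: 0.158
grasp_force: 25.0
time: 34.85
tool_pos: [0.5193, -0.2397, 0.0762]
ee_rot: [0.0, 0.023, 1.0, 0.001]
wrist_force: [-0.7, 2.5, 7.1]
width: 0.157
grasp_force: 25.0
[283, 126, 3, 2, 4] [284.2 126.2] world [ 0.691  -0.6165  0.1075] box [[0.695, -0.618], [0.694, -0.623], [0.687, -0.617], [0.688, -0.612]]
[355, 133, 8, 3, 16] [357.9 134.2] world [ 0.4412 -0.5695  0.1075] box [[0.451, -0.565], [0.45, -0.577], [0.427, -0.578], [0.428, -0.565]]
[336, 225, 5, 12, 40] [337.9 230.8] world [ 0.5199 -0.1104  0.1075] box [[0.526, -0.092], [0.522, -0.132], [0.513, -0.131], [0.517, -0.091]]
[330, 226, 2, 2, 4] [330.5 226.5] world [ 0.5383 -0.1256  0.1075] box [[0.54, -0.127], [0.537, -0.127], [0.537, -0.124], [0.54, -0.124]]
[374, 246, 4, 16, 45] [376.  253.4] world [ 0.4316 -0.0362  0.1075] box [[0.434, -0.06], [0.427, -0.06], [0.432, -0.012], [0.439, -0.012]]
[378, 276, 10, 15, 39] [383.2 282.4] world [0.4238 0.0498 0.1075] box [[0.434, 0.032], [0.427, 0.028], [0.415, 0.069], [0.421, 0.073]]
```

```bash
python3 -m inch '{"xyz":[[0,-0.002,0],[0,-0.002,0],[0,0,0]],"dr":[[0,0,0],[0,0,0],[0,0,0]],"claw":[0.005,0.005,0.005]}'
python3 -m inch '{"xyz":[[0,-0.002,0],[0,-0.002,0],[0,0,0]],"dr":[[0,0,0],[0,0,0],[0,0,0]],"claw":[0.005,0.005,0.005]}'
```

```text
time: 35.2
tool_pos: [0.5192, -0.2429, 0.0762]
ee_rot: [-0.0, 0.023, 1.0, 0.001]
wrist_force: [-1.6, 4.0, 7.2]
width: 0.162
grasp_force: 25.0
time: 35.5
tool_pos: [0.5192, -0.243, 0.0762]
ee_rot: [-0.0, 0.022, 1.0, 0.003]
wrist_force: [-1.9, 12.3, 9.8]
width: 0.159
grasp_force: 25.1
```

```bash
python3 -m inch '{"xyz":[[0,-0.002,0],[0,-0.002,0],[0,0,0]],"dr":[[0,0,0],[0,0,0],[0,0,0]],"claw":[0.005,0.005,0.005]}'
```

```text
time: 35.8
tool_pos: [0.5192, -0.2431, 0.0761]
ee_rot: [-0.001, 0.021, 1.0, 0.006]
wrist_force: [-5.1, 18.5, 12.0]
width: 0.16
grasp_force: 25.1
```

```bash
python3 -m inch '{"xyz":[[0,0.003,0],[0,0.0025,0],[0,0,0],[0,0,0],[0,0,0],[0,0,0],[0,0,-0.02],[0,0,-0.04]],"dr":[[0,0,0],[0,0,0],[0,0,0],[0,0,0],[0,0,0],[0,0,0],[0,0,0],[0,0,0]],"claw":[0.005,0.005,0.025,0.03,0.03,0.035,0.035,0.035]}'
python3 -m inch '{"xyz":[[0.02,0.02,-0.04],[0.02,0.04,-0.04],[0,0.04,-0.03],[0,0.04,0],[0,0.03,0],[0,0,0],[0,0,0],[0,0,0]],"dr":[[0,0,0],[0,0,0],[0,0,0],[0,0,0],[0,0,0],[0,0,0],[0,0,0],[0,0,0]],"claw":[0.035,0.05,0.06,0.06,0.06,0.06,0.06,0.06]}'
python3 - <<'E'
from h import *
o=st();todo(o['tool_pos']); d=cam('wrist','w16'); 
print('yel');blobs(yel(d['frame']),d,.1075,60)
print('red');blobs(red(d['frame']),d,.048,100)
E
```

```text
time: 36.6
tool_pos: [0.516, -0.2473, 0.1332]
ee_rot: [-0.003, 0.024, 1.0, 0.001]
wrist_force: [1.3, -0.5, 0.5]
width: 0.395
grasp_force: 0.0
time: 37.4
tool_pos: [0.4895, -0.0841, 0.2387]
ee_rot: [-0.0, 0.025, 1.0, -0.0]
wrist_force: [-1.1, -0.3, -0.3]
width: 0.686
grasp_force: 0.0
t 37.4 p [ 0.4895 -0.0841  0.2387] w 59.7 F [-1.1 -0.3 -0.3] g 0.0
shift(tool) [0. 0. 0.] mm; tool y angle 87.18 z [-0.    -0.001 -1.   ]
yel
[397, 82, 12, 16, 101] [402.8  88.4] world [ 0.4065 -0.0107  0.1075] box [[0.407, -0.019], [0.401, -0.009], [0.408, -0.005], [0.413, -0.015]]
[365, 88, 26, 23, 196] [377.9 100.5] world [ 0.4149 -0.0304  0.1075] box [[0.415, -0.043], [0.405, -0.021], [0.414, -0.017], [0.424, -0.038]]
[265, 99, 15, 10, 100] [270.2 103.4] world [ 0.413  -0.1157  0.1075] box [[0.416, -0.12], [0.409, -0.12], [0.41, -0.109], [0.417, -0.109]]
[261, 242, 11, 10, 83] [266.  246.9] world [ 0.536  -0.13    0.1075] box [[0.531, -0.134], [0.531, -0.125], [0.54, -0.126], [0.54, -0.135]]
red
[162, 50, 42, 56, 1395] [182.1  77.6] world [ 0.3848 -0.2052  0.048 ] box [[0.401, -0.23], [0.36, -0.208], [0.37, -0.182], [0.411, -0.203]]
[373, 91, 52, 46, 1318] [398.4 113.3] world [ 4.286e-01 -2.000e-04  4.800e-02] box [[0.425, -0.027], [0.407, 0.013], [0.431, 0.027], [0.451, -0.014]]
[262, 109, 46, 31, 1308] [284.8 123.8] world [ 0.4334 -0.1107  0.048 ] box [[0.446, -0.134], [0.417, -0.131], [0.421, -0.088], [0.45, -0.091]]
```

```bash
python3 -m inch '{"xyz":[[0,0,0],[0.026,-0.016,0.01],[0.0263,-0.016,0.03],[0,0,0.045],[0,0,0.045],[0,0,0],[0,0,0],[0,0,0]],"dr":[[0,0,2.5],[0,0,0],[0,0,0],[0,0,0],[0,0,0],[0,0,0],[0,0,0],[0,0,0]],"claw":[0.06,0.06,0.06,0.06,0.06,0.06,0.06,0.06]}'
python3 - <<'E'
from h import *
o=st();todo([.4345,-.111,.036]); d=cam('wrist','w17'); 
blobs(red(d['frame']),d,.048,300)
E
```

```text
time: 38.25
tool_pos: [0.4366, -0.1102, 0.1111]
ee_rot: [0.002, 0.046, 0.999, -0.001]
wrist_force: [-0.7, -0.3, 1.2]
width: 0.689
grasp_force: 0.0
t 38.25 p [ 0.4366 -0.1102  0.1111] w 60.0 F [-0.7 -0.3  1.2] g 0.0
shift(tool) [ 2.3 -0.9 75.1] mm; tool y angle 84.77 z [ 0.003 -0.001 -1.   ]
[129, 118, 59, 79, 2967] [157.5 157. ] world [ 0.3844 -0.2053  0.048 ] box [[0.4, -0.23], [0.359, -0.208], [0.369, -0.182], [0.411, -0.202]]
[444, 162, 75, 66, 2655] [481.7 195. ] world [4.282e-01 1.000e-04 4.800e-02] box [[0.425, -0.027], [0.407, 0.013], [0.431, 0.027], [0.451, -0.014]]
[280, 197, 68, 41, 2649] [313.1 217.2] world [ 0.4334 -0.1111  0.048 ] box [[0.445, -0.134], [0.418, -0.131], [0.422, -0.088], [0.449, -0.09]]
```

```bash
python3 -m inch '{"xyz":[[0.002,-0.0009,0.025],[0,0,0.03],[0,0,0.018],[0,0,0.002],[0,0,0],[0,0,0]],"dr":[[0,0,0],[0,0,0],[0,0,0],[0,0,0],[0,0,0],[0,0,0]],"claw":[0.06,0.06,0.06,0.06,0.06,0.06]}'
python3 -m inch '{"xyz":[[0,0,0],[0,0,0],[0,0,0],[0,0,0],[0,0,0],[0,0,-0.01],[0,0,-0.03],[0,0,-0.04]],"dr":[[0,0,0],[0,0,0],[0,0,0],[0,0,0],[0,0,0],[0,0,0],[0,0,0],[0,0,0]],"claw":[0.03,0.03,0.03,0.03,0.03,0.03,0.03,0.03]}' 30
python3 -m inch '{"xyz":[[0,0,-0.02],[0,0,0],[0,0,0]],"dr":[[0,0,0],[0,0,0],[0,0,0]],"claw":[0.03,0.03,0.03]}'
python3 -c "
from h import *
todo([.4738,-.3773,.135])"
```

```text
time: 38.9
tool_pos: [0.4342, -0.1109, 0.0356]
ee_rot: [0.001, 0.045, 0.999, -0.001]
wrist_force: [0.1, 0.4, 0.5]
width: 0.691
grasp_force: 0.0
time: 39.7
tool_pos: [0.4308, -0.109, 0.1134]
ee_rot: [-0.002, 0.045, 0.999, 0.002]
wrist_force: [0.3, -1.1, -1.6]
width: 0.503
grasp_force: 30.0
time: 40.0
tool_pos: [0.4321, -0.1104, 0.1335]
ee_rot: [-0.0, 0.046, 0.999, -0.001]
wrist_force: [0.4, -0.6, -3.1]
width: 0.506
grasp_force: 30.0
shift(tool) [ -65.8 -262.    -1.2] mm; tool y angle 84.78 z [-0.001 -0.001 -1.   ]
```

```bash
python3 -m inch '{"xyz":[[-0.011,-0.0437,0],[-0.011,-0.0437,0],[-0.011,-0.0437,0],[-0.011,-0.0437,0],[-0.011,-0.0437,0],[-0.011,-0.0437,0],[0,0,0],[0,0,0]],"dr":[[0,0,0],[0,0,0],[0,0,0],[0,0,0],[0,0,0],[0,0,0],[0,0,0],[0,0,0]],"claw":[0.03,0.03,0.03,0.03,0.03,0.03,0.03,0.03]}'
python3 -m inch '{"xyz":[[0,0,0.02],[0,0,0],[0,0,0]],"dr":[[0,0,0],[0,0,0],[0,0,0]],"claw":[0.03,0.03,0.03]}'
python3 - <<'E'
from h import *
o=st();todo([.4738,-.3773,.042]); d=cam('wrist','w18'); im=d['frame'].astype(int)
# bin edges along image row through hub x: print profile of rim at several rows
for x in (.44,.46,.48):
    print(x,[ (round(y,3),int(im[tuple(np.round(proj(d,[x,y,.055])).astype(int)[::-1])].mean())) for y in np.arange(-.46,-.285,.004) if 0<proj(d,[x,y,.055])[0]<639 and proj(d,[x,y,.055])[1]<399])
E
```

```text
time: 40.8
tool_pos: [0.4735, -0.377, 0.1307]
ee_rot: [-0.001, 0.046, 0.999, 0.002]
wrist_force: [0.0, 0.5, -2.8]
width: 0.501
grasp_force: 30.0
time: 41.1
tool_pos: [0.4743, -0.3755, 0.1132]
ee_rot: [-0.001, 0.044, 0.999, 0.001]
wrist_force: [0.4, -0.3, -0.7]
width: 0.503
grasp_force: 30.0
t 41.1 p [ 0.4743 -0.3755  0.1132] w 43.7 F [ 0.4 -0.3 -0.7] g 30.0
shift(tool) [ 0.2 -1.9 71.1] mm; tool y angle 84.92 z [-0.002  0.002 -1.   ]
0.44 [(np.float64(-0.46), 171), (np.float64(-0.456), 167), (np.float64(-0.452), 171), (np.float64(-0.448), 175), (np.float64(-0.444), 173), (np.float64(-0.44), 174), (np.float64(-0.436), 130), (np.float64(-0.432), 37), (np.float64(-0.428), 34), (np.float64(-0.424), 42), (np.float64(-0.42), 130), (np.float64(-0.416), 129), (np.float64(-0.412), 131), (np.float64(-0.408), 131), (np.float64(-0.404), 131), (np.float64(-0.4), 132), (np.float64(-0.396), 130), (np.float64(-0.392), 134), (np.float64(-0.388), 131), (np.float64(-0.384), 131), (np.float64(-0.38), 87), (np.float64(-0.376), 87), (np.float64(-0.372), 88), (np.float64(-0.368), 87), (np.float64(-0.364), 8
[... 2101 characters left out ...]
oat64(-0.392), 92), (np.float64(-0.388), 97), (np.float64(-0.384), 99), (np.float64(-0.38), 103), (np.float64(-0.376), 103), (np.float64(-0.372), 106), (np.float64(-0.368), 91), (np.float64(-0.364), 97), (np.float64(-0.36), 73), (np.float64(-0.356), 89), (np.float64(-0.352), 84), (np.float64(-0.348), 94), (np.float64(-0.344), 85), (np.float64(-0.34), 84), (np.float64(-0.336), 76), (np.float64(-0.332), 52), (np.float64(-0.328), 42), (np.float64(-0.324), 83), (np.float64(-0.32), 113), (np.float64(-0.316), 113), (np.float64(-0.312), 107), (np.float64(-0.308), 103), (np.float64(-0.304), 105), (np.float64(-0.3), 113), (np.float64(-0.296), 171), (np.float64(-0.292), 173), (np.float64(-0.288), 64)]
```

```bash
python3 -m inch '{"xyz":[[0,-0.002,0.02],[0,0,0.025],[0,0,0.018],[0,0,0.006],[0,0,0],[0,0,0]],"dr":[[0,0,0],[0,0,0],[0,0,0],[0,0,0],[0,0,0],[0,0,0]],"claw":[0.03,0.03,0.03,0.03,0.03,0.03]}'
python3 -m inch '{"xyz":[[0,0,0],[0,0,0],[0,0,0],[0,0,0],[0,0,-0.01],[0,0,-0.04],[0,0,-0.04],[0,0,-0.03]],"dr":[[0,0,0],[0,0,0],[0,0,0],[0,0,0],[0,0,0],[0,0,0],[0,0,0],[0,0,0]],"claw":[0.045,0.05,0.053,0.053,0.053,0.053,0.053,0.053]}'
python3 -m inch '{"xyz":[[0.02,0,-0.03],[0.01,0.02,-0.01],[0,0.045,0],[0,0.045,0],[0,0.045,0],[0,0.045,0],[0,0.045,0],[0,0.045,0]],"dr":[[0,0,0],[0,0,0],[0,0,0],[0,0,0],[0,0,0],[0,0,0],[0,0,0],[0,0,0]],"claw":[0.06,0.06,0.06,0.06,0.06,0.06,0.06,0.06]}'
python3 -m inch '{"xyz":[[0,0.035,0],[0,0,0],[0,0,0],[0,0,0]],"dr":[[0,0,0],[0,0,0],[0,0,0],[0,0,0]],"claw":[0.06,0.06,0.06,0.06]}'
python3 - <<'E'
from h import *
o=st(); print(o['qpos']);d=cam('wrist','w19'); blobs(red(d['frame']),d,.048,200)
s=cam('side','side4'); blobs(red(s['frame']),s,.048,25)
E
```

```text
time: 41.75
tool_pos: [0.4753, -0.3797, 0.046]
ee_rot: [0.001, 0.045, 0.999, -0.001]
wrist_force: [-0.1, -1.1, -1.2]
width: 0.501
grasp_force: 30.0
time: 42.55
tool_pos: [0.4754, -0.3794, 0.1683]
ee_rot: [0.001, 0.045, 0.999, -0.001]
wrist_force: [0.2, 0.0, 0.1]
width: 0.611
grasp_force: 0.0
time: 43.35
tool_pos: [0.471, -0.0858, 0.2055]
ee_rot: [0.0, 0.045, 0.999, -0.001]
wrist_force: [0.8, -0.1, 0.9]
width: 0.689
grasp_force: 0.0
time: 43.75
tool_pos: [0.474, -0.0543, 0.2051]
ee_rot: [0.0, 0.046, 0.999, -0.001]
wrist_force: [0.9, 0.1, 0.4]
width: 0.685
grasp_force: 0.0
t 43.75 p [ 0.474  -0.0543  0.2051] w 59.6 F [0.9 0.1 0.4] g 0.0
[ 1.24559497  0.00935332 -1.17361876  1.87281378  0.01027507  1.26502124
  1.54728074]
[115, 76, 41, 58, 1576] [134.7 104.1] world [ 0.3846 -0.2053  0.048 ] box [[0.4, -0.23], [0.36, -0.208], [0.37, -0.182], [0.411, -0.203]]
[343, 106, 57, 52, 1559] [371.8 131.6] world [4.285e-01 2.000e-04 4.800e-02] box [[0.426, -0.026], [0.407, 0.013], [0.431, 0.027], [0.451, -0.013]]
[0, 206, 13, 28, 278] [  4.7 220.9] world [ 0.4799 -0.3674  0.048 ] box [[0.464, -0.367], [0.465, -0.354], [0.493, -0.364], [0.492, -0.378]]
[344, 178, 4, 10, 33] [345.2 182.8] world [ 0.4882 -0.3814  0.048 ] box [[0.491, -0.406], [0.481, -0.406], [0.483, -0.361], [0.493, -0.361]]
[380, 219, 13, 11, 84] [386.  223.8] world [ 0.3825 -0.2003  0.048 ] box [[0.403, -0.193], [0.394, -0.221], [0.364, -0.206], [0.374, -0.178]]
[325, 244, 9, 10, 67] [328.9 248.4] world [ 0.5412 -0.1056  0.048 ] box [[0.551, -0.121], [0.53, -0.121], [0.531, -0.09], [0.551, -0.089]]
[366, 274, 19, 17, 181] [375.2 282.2] world [0.4314 0.0025 0.048 ] box [[0.453, -0.011], [0.429, -0.03], [0.41, 0.016], [0.433, 0.034]]
```

```bash
python3 -m inch '{"xyz":[[0,0,0],[0,0,0],[0,0,0],[0,0,0],[0.007,0.034,0],[0.0078,0.0347,0.02],[0,0,0.035],[0,0,0.035]],"dr":[[0,0,-7.8],[0,0,-7.8],[0,0,-7.8],[0,0,-7.8],[0,0,0],[0,0,0],[0,0,0],[0,0,0]],"claw":[0.06,0.06,0.06,0.06,0.06,0.06,0.06,0.06]}'
python3 -m inch '{"xyz":[[0,0,0],[0,0,0]],"dr":[[0,0,0],[0,0,0]],"claw":[0.06,0.06]}'
python3 - <<'E'
from h import *
o=st(); print(o['qpos']);todo([.4306,.001,.036]);d=cam('wrist','w20'); blobs(red(d['frame']),d,.048,500)
E
```

```text
time: 44.65
tool_pos: [0.4311, 0.0004, 0.1149]
ee_rot: [0.001, -0.224, 0.975, -0.005]
wrist_force: [0.8, -2.1, -2.0]
width: 0.693
grasp_force: 0.0
time: 44.85
tool_pos: [0.4307, 0.002, 0.1153]
ee_rot: [-0.0, -0.224, 0.974, 0.001]
wrist_force: [0.8, -0.3, 0.7]
width: 0.688
grasp_force: 0.0
t 44.85 p [0.4307 0.002  0.1153] w 59.9 F [ 0.8 -0.3  0.7] g 0.0
[ 1.29330671 -0.0421129  -1.3098038   2.07839352 -0.04895179  1.07538824
  2.03054133]
shift(tool) [ 0.5 -1.  79.3] mm; tool y angle 115.94 z [-0.001  0.002 -1.   ]
[0, 0, 74, 54, 2360] [33.5 19.2] world [ 0.3901 -0.2055  0.048 ] box [[0.4, -0.23], [0.362, -0.208], [0.372, -0.183], [0.41, -0.204]]
[280, 196, 66, 40, 2564] [312.2 215.6] world [0.4288 0.     0.048 ] box [[0.451, -0.014], [0.426, -0.025], [0.407, 0.014], [0.432, 0.026]]
```

```bash
python3 -m inch '{"xyz":[[0,-0.001,0.012],[0,0,0.015],[0,0,0.01],[0,0,0],[0,0,0]],"dr":[[0,0,0],[0,0,0],[0,0,0],[0,0,0],[0,0,0]],"claw":[0.06,0.06,0.06,0.06,0.06]}'
python3 -c "
from h import *
o=st(); print(o['qpos']);todo([.4306,.001,.036])"
```

```text
time: 45.4
tool_pos: [0.4322, 0.001, 0.0791]
ee_rot: [0.001, -0.225, 0.974, -0.0]
wrist_force: [0.1, -0.2, -0.4]
width: 0.69
grasp_force: 0.0
t 45.4 p [0.4322 0.001  0.0791] w 60.1 F [ 0.1 -0.2 -0.4] g 0.0
[ 1.22090049  0.11431774 -1.30862905  2.11350664  0.13218076  1.00079158
  1.86639076]
shift(tool) [ 1.5  0.7 43.1] mm; tool y angle 115.96 z [ 0.002 -0.001 -1.   ]
```

```bash
python3 -m inch '{"xyz":[[0.001,0.0005,0.018],[0,0,0.018],[0,0,0.006],[0,0,0],[0,0,0]],"dr":[[0,0,0],[0,0,0],[0,0,0],[0,0,0],[0,0,0]],"claw":[0.06,0.06,0.06,0.06,0.06]}'
python3 -m inch '{"xyz":[[0,0,0],[0,0,0],[0,0,0],[0,0,0],[0,0,0],[0,0,-0.01],[0,0,-0.03],[0,0,-0.04]],"dr":[[0,0,0],[0,0,0],[0,0,0],[0,0,0],[0,0,0],[0,0,0],[0,0,0],[0,0,0]],"claw":[0.03,0.03,0.03,0.03,0.03,0.03,0.03,0.03]}' 30
python3 -m inch '{"xyz":[[-0.01,-0.01,-0.02],[-0.01,-0.01,0],[0,0,0],[0,0,0],[0,0,0],[0,0,0],[0,0,0]],"dr":[[0,0,0],[0,0,7.8],[0,0,7.8],[0,0,7.8],[0,0,7.8],[0,0,0],[0,0,0]],"claw":[0.03,0.03,0.03,0.03,0.03,0.03,0.03]}'
python3 -c "
from h import *
o=st(); print(o['qpos']);todo([.4042,-.3698,.135])"
```

```text
time: 45.9
tool_pos: [0.4309, 0.0013, 0.0369]
ee_rot: [0.001, -0.225, 0.974, -0.001]
wrist_force: [0.2, -0.4, 0.3]
width: 0.694
grasp_force: 0.0
time: 46.7
tool_pos: [0.4276, 0.0026, 0.1147]
ee_rot: [-0.002, -0.226, 0.974, 0.004]
wrist_force: [-1.3, -2.9, 0.6]
width: 0.503
grasp_force: 30.0
time: 47.4
tool_pos: [0.4555, -0.0075, 0.1355]
ee_rot: [-0.001, 0.041, 0.999, -0.0]
wrist_force: [-0.6, -0.3, -2.7]
width: 0.507
grasp_force: 30.0
t 47.4 p [ 0.4555 -0.0075  0.1355] w 44.1 F [-0.6 -0.3 -2.7] g 30.0
[ 1.24363933  0.06150927 -1.29305219  2.00354425  0.06576536  1.12307121
  1.41203559]
shift(tool) [  21.7 -365.3    0.6] mm; tool y angle 85.34 z [-0.001 -0.    -1.   ]
```

```bash
python3 -m inch '{"xyz":[[0,-0.04,0],[0,-0.041,0],[0,-0.041,0],[0.003,-0.041,0],[0.003,-0.041,0],[0.003,-0.041,0],[0.003,-0.041,0],[0.005,-0.041,0]],"dr":[[0,0,0],[0,0,0],[0,0,0],[0,0,0],[0,0,0],[0,0,0],[0,0,0],[0,0,0]],"claw":[0.03,0.03,0.03,0.03,0.03,0.03,0.03,0.03]}'
python3 -m inch '{"xyz":[[0.0047,-0.038,0],[0,0,0.02],[0,0,0],[0,0,0]],"dr":[[0,0,0.6],[0,0,0],[0,0,0],[0,0,0]],"claw":[0.03,0.03,0.03,0.03]}'
python3 -c "
from h import *
o=st(); todo([.4042,-.3698,.042]);d=cam('wrist','w21'); blobs(red(d['frame']),d,.052,200)"
```

```text
time: 48.2
tool_pos: [0.4109, -0.3336, 0.1357]
ee_rot: [-0.0, 0.041, 0.999, 0.0]
wrist_force: [1.6, -0.3, -1.8]
width: 0.506
grasp_force: 30.0
time: 48.6
tool_pos: [0.4036, -0.3681, 0.1157]
ee_rot: [-0.0, 0.046, 0.999, 0.001]
wrist_force: [0.9, 0.2, -0.9]
width: 0.504
grasp_force: 30.0
t 48.6 p [ 0.4036 -0.3681  0.1157] w 43.8 F [ 0.9  0.2 -0.9] g 30.0
shift(tool) [-0.8 -1.7 73.7] mm; tool y angle 84.69 z [-0.001  0.002 -1.   ]
[520, 133, 67, 75, 2574] [553.6 171. ] world [ 0.3835 -0.2092  0.052 ] box [[0.397, -0.231], [0.358, -0.211], [0.371, -0.187], [0.412, -0.206]]
[38, 176, 54, 64, 2313] [ 64.6 207.4] world [ 0.3782 -0.5352  0.052 ] box [[0.358, -0.549], [0.354, -0.522], [0.4, -0.521], [0.406, -0.55]]
[266, 246, 100, 32, 3107] [315.2 261.3] world [ 0.4324 -0.3703  0.052 ] box [[0.441, -0.406], [0.418, -0.402], [0.424, -0.336], [0.448, -0.337]]
[278, 310, 61, 23, 1380] [308.1 320.9] world [ 0.4799 -0.3799  0.052 ] box [[0.469, -0.401], [0.473, -0.358], [0.492, -0.359], [0.487, -0.403]]
```

```bash
python3 -m inch '{"xyz":[[0,-0.002,0.02],[0,0,0.025],[0,0,0.018],[0,0,0.009],[0,0,0],[0,0,0]],"dr":[[0,0,0],[0,0,0],[0,0,0],[0,0,0],[0,0,0],[0,0,0]],"claw":[0.03,0.03,0.03,0.03,0.03,0.03]}'
python3 -m inch '{"xyz":[[0,0,0],[0,0,0],[0,0,0],[0,0,0],[0,0,-0.01],[0,0,-0.04],[0,0,-0.04],[0,0,-0.04]],"dr":[[0,0,0],[0,0,0],[0,0,0],[0,0,0],[0,0,0],[0,0,0],[0,0,0],[0,0,0]],"claw":[0.045,0.05,0.053,0.053,0.053,0.053,0.053,0.053]}'
python3 -m inch '{"xyz":[[0,0,-0.04],[0,0,-0.04],[0,0,-0.04],[0,0,0],[0,0,0],[0,0,0]],"dr":[[0,0,0],[0,0,0],[0,0,0],[0,0,0],[0,0,0],[0,0,0]],"claw":[0.053,0.053,0.053,0.053,0.053,0.053]}'
python3 - <<'E'
from h import *
o=st(); d=cam('wrist','w22'); print('wrist');blobs(red(d['frame']),d,.052,100);print('yel');blobs(yel(d['frame']),d,.1075,30)
for n in ('side','scene'):
    s=cam(n,n+'5'); print(n);blobs(red(s['frame']),s,.05,12)
s=load('scene0');print('scene0');blobs(red(s['frame']),s,.05,12)
E
```

```text
time: 49.25
tool_pos: [0.4041, -0.3716, 0.0448]
ee_rot: [0.0, 0.047, 0.999, -0.0]
wrist_force: [-0.0, 0.2, -1.7]
width: 0.501
grasp_force: 30.0
time: 50.05
tool_pos: [0.4035, -0.3711, 0.1762]
ee_rot: [0.0, 0.047, 0.999, -0.0]
wrist_force: [-0.5, -0.7, -0.5]
width: 0.61
grasp_force: 0.0
time: 50.65
tool_pos: [0.4029, -0.3711, 0.2933]
ee_rot: [-0.001, 0.048, 0.999, 0.0]
wrist_force: [0.3, -0.6, 0.4]
width: 0.608
grasp_force: 0.0
t 50.65 p [ 0.4029 -0.3711  0.2933] w 52.9 F [ 0.3 -0.6  0.4] g 0.0
wrist
[437, 119, 38, 43, 905] [455.5 140. ] world [ 0.3842 -0.208   0.052 ] box [[0.397, -0.23], [0.358, -0.21], [0.372, -0.186], [0.411, -0.206]]
[156, 143, 31, 40, 860] [170.9 162.6] world [ 0.379  -0.5367  0.052 ] box [[0.359, -0.551], [0.356, -0.523], [0.401, -0.523], [0.403, -0.551]]
[296, 156, 38, 25, 919] [314.5 168.4] world [ 0.402  -0.3714  0.052 ] box [[0.386, -0.391], [0.39, -0.349], [0.418, -0.351], [0.414, -0.394]]
[108, 183, 44, 15, 101] [124.8 189.1] world [ 0.4049 -0.5997  0.052 ] box [[0.405, -0.622], [0.395, -0.618], [0.408, -0.566], [0.418, -0.57]]
[296, 218, 36, 22, 758] [31
[... 1526 characters left out ...]
cene
[310, 239, 13, 10, 30] [314.9 243.8] world [ 0.4729 -0.3807  0.05  ] box [[0.465, -0.362], [0.49, -0.352], [0.485, -0.403], [0.461, -0.412]]
[632, 330, 8, 12, 14] [635.4 335.7] world [ 0.9811 -0.9826  0.05  ] box [[0.958, -0.988], [1.006, -0.975], [1.006, -0.977], [0.959, -0.99]]
scene0
[287, 147, 6, 4, 14] [289.2 148.5] world [0.6651 0.3855 0.05  ] box [[0.649, 0.378], [0.667, 0.415], [0.68, 0.387], [0.662, 0.351]]
[258, 190, 13, 6, 28] [264.1 192.2] world [ 0.4277 -0.0088  0.05  ] box [[0.408, 0.002], [0.423, 0.031], [0.446, -0.023], [0.43, -0.05]]
[262, 220, 7, 6, 16] [264.  221.9] world [ 0.3702 -0.2075  0.05  ] box [[0.368, -0.194], [0.385, -0.201], [0.377, -0.23], [0.359, -0.223]]
```

```bash
python3 -c "
from plant import ticket
print(ticket.hand_in())"
```

```text
the job is handed in; nothing more can be done
None
```

The job is done and handed in; no verdict came back. The key is in the slot and the good hub is home against the collar. The dot stood under the needle tip for over a second, the carriage is back at its right-hand stop, and both reject hubs are in the bin.

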